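# Make up a staining kit and a counting kit

## Task

Make up two kits from the row of stock behind the trays: the staining kit, one specimen jar and the tall dropper-topped stain bottle, in the tray with two compartments, and the counting kit, the other jar in the middle with the short oil bottle and the tally counter in the end compartments (either way round), in the tray with three. Set one thing down upright on the floor of each compartment, without dropping or tipping anything over. Leave the beaker, the reagent bottle and the tape roll where they are.

Things in the scene. Friction and masses are not known exactly. Their poses are not given: they have to be found in the camera images.
- tray_two: the shorter dark steel kit tray, fixed, left or right: 2 compartments in a row along its y. Outside 81 (x) x 159 (y) mm, 12 mm wire bail at each end; walls, dividers 15 mm high, 3 thick; floor 3 thick. Compartments 75 x 75 mm inside, centres at x = 0, y = -39 and +39 mm. Origin: centre of underside; x away from the robot, y to its left, turned up to 0.2 rad
- tray_three: the longer dark steel kit tray, fixed, left or right: 3 compartments in a row along its y. Outside 81 (x) x 237 (y) mm, 12 mm wire bail at each end; walls, dividers 15 mm high, 3 thick; floor 3 thick. Compartments 75 x 75 mm inside, centres at x = 0, y = -78, 0 and +78 mm. Origin: centre of underside; x away from the robot, y to its left, turned up to 0.2 rad
- jar_a: one of two alike specimen jars, short, wide, translucent, white screw lid, upright in the stock row beyond the trays. 62 mm tall; body 47 mm across, lid 52.5 mm across from 50 mm height up (grip the lid). 28 to 50 g. Origin: centre of underside, z up; any turn
- jar_b: one of two alike specimen jars, short, wide, translucent, white screw lid, upright in the stock row beyond the trays. 62 mm tall; body 47 mm across, lid 52.5 mm across from 50 mm height up (grip the lid). 28 to 50 g. Origin: centre of underside, z up; any turn
- stain_bottle: tall slim brown bottle with a narrow dropper teat, 99 mm tall, in the stock row. Round body 42 mm across with upright sides to about 55 mm height (grip there), then shoulder, collar and teat. 64 to 112 g. Origin: centre of underside, z up; any turn
- oil_bottle: short small brown bottle with plain black cap, 66 mm tall, in the stock row. Round body 33 mm across with upright sides to about 45 mm height (grip there), cap 21 mm across. 24 to 42 g. Origin: centre of underside, z up; any turn
- tally_counter: tally counter, 54 mm tall, in the stock row: drum 44 mm across, 24 mm thick, axis along its x at 26 mm height; foot 40 (x) x 50 (y) x 4 mm; fixed lever 12 mm wide on top. Grip the drum's flat faces, closing along x, about 40 mm up. 72 to 126 g. Origin: centre of underside, z up; starts turned up to 0.6 rad, any turn at the end
- beaker: bystander: glass beaker 54 mm across and 70 mm tall, open top, at the right of the work; leave it. Origin: centre of the underside
- reagent_bottle: bystander: large reagent bottle, 60 mm in diameter and 118 mm tall, at the right of the work; leave it. Origin: centre of the underside
- tape_roll: bystander: roll of tape lying flat, 96 mm across and 25 mm high, at the left of the work; leave it. Origin: centre of the underside
Things that resemble listed ones, but are neither listed nor needed, are in the scene too. Leave any purple or red look-alike of the tally_counter alone.

How it is judged:
At the end, for the whole second after the job is handed in: Shorter tray: a jar and the stain bottle, one per compartment. Longer tray: the other jar in the middle, oil bottle and tally counter at the ends. Each centre inside its compartment, underside less than 7 mm above the bench, upright within 0.1 rad, released, at rest (((((x of jar_a in the frame of tray_two between -0.0375 and 0.0375 m and y of jar_a in the frame of tray_two between -0.0765 and -0.0015 m and x of stain_bottle in the frame of tray_two between -0.0375 and 0.0375 m and y of stain_bottle in the frame of tray_two between 0.0015 and 0.0765 m) or (x of jar_a in the frame of tray_two between -0.0375 and 0.0375 m and y of jar_a in the frame of tray_two between 0.0015 and 0.0765 m and x of stain_bottle in the frame of tray_two between -0.0375 and 0.0375 m and y of stain_bottle in the frame of tray_two between -0.0765 and -0.0015 m)) and ((x of oil_bottle in the frame of tray_three between -0.0375 and 0.0375 m and y of oil_bottle in the frame of tray_three between -0.1155 and -0.0405 m and x of tally_counter in the frame of tray_three between -0.0375 and 0.0375 m and y of tally_counter in the frame of tray_three between 0.0405 and 0.1155 m) or (x of oil_bottle in the frame of tray_three between -0.0375 and 0.0375 m and y of oil_bottle in the frame of tray_three between 0.0405 and 0.1155 m and x of tally_counter in the frame of tray_three between -0.0375 and 0.0375 m and y of tally_counter in the frame of tray_three between -0.1155 and -0.0405 m)) and (x of jar_b in the frame of tray_three between -0.0375 and 0.0375 m and y of jar_b in the frame of tray_three between -0.0375 and 0.0375 m)) or (((x of jar_b in the frame of tray_two between -0.0375 and 0.0375 m and y of jar_b in the frame of tray_two between -0.0765 and -0.0015 m and x of stain_bottle in the frame of tray_two between -0.0375 and 0.0375 m and y of stain_bottle in the frame of tray_two between 0.0015 and 0.0765 m) or (x of jar_b in the frame of tray_two between -0.0375 and 0.0375 m and y of jar_b in the frame of tray_two between 0.0015 and 0.0765 m and x of stain_bottle in the frame of tray_two between -0.0375 and 0.0375 m and y of stain_bottle in the frame of tray_two between -0.0765 and -0.0015 m)) and ((x of oil_bottle in the frame of tray_three between -0.0375 and 0.0375 m and y of oil_bottle in the frame of tray_three between -0.1155 and -0.0405 m and x of tally_counter in the frame of tray_three between -0.0375 and 0.0375 m and y of tally_counter in the frame of tray_three between 0.0405 and 0.1155 m) or (x of oil_bottle in the frame of tray_three between -0.0375 and 0.0375 m and y of oil_bottle in the frame of tray_three between 0.0405 and 0.1155 m and x of tally_counter in the frame of tray_three between -0.0375 and 0.0375 m and y of tally_counter in the frame of tray_three between -0.1155 and -0.0405 m)) and (x of jar_a in the frame of tray_three between -0.0375 and 0.0375 m and y of jar_a in the frame of tray_three between -0.0375 and 0.0375 m))) and height (world z) of jar_a between -0.001 and 0.007 m and angle between each of jar_a, jar_b, stain_bottle, oil_bottle, tally_counter's own z axis and vertical below 0.1 rad and linear speed of each of jar_a, jar_b, stain_bottle, oil_bottle, tally_counter below 0.02 m/s and angular speed of each of jar_a, jar_b, stain_bottle, oil_bottle, tally_counter below 0.2 rad/s and contact force between the fingers and jar_a below 0.05 N and height (world z) of jar_b between -0.001 and 0.007 m and contact force between the fingers and jar_b below 0.05 N and height (world z) of stain_bottle between -0.001 and 0.007 m and contact force between the fingers and stain_bottle below 0.05 N and height (world z) of oil_bottle between -0.001 and 0.007 m and contact force between the fingers and oil_bottle below 0.05 N and height (world z) of tally_counter between -0.001 and 0.007 m and contact force between the fingers and tally_counter below 0.05 N); the robot touches nothing.
It fails at once if the beaker, reagent bottle or tape roll is moved by more than 15 mm or tipped by more than 0.3 rad (distance of any of beaker, reagent_bottle, tape_roll from where it was at the start of the episode above 0.015 m or angle between any of beaker, reagent_bottle, tape_roll's own z axis and vertical above 0.3 rad).
It fails at once if one of the five stock things is tipped by more than 0.6 rad (angle between any of jar_a, jar_b, stain_bottle, oil_bottle, tally_counter's own z axis and vertical above 0.6 rad).
It fails at once if one of the five stock things is dropped or thrown (faster than 0.6 m/s with no finger on it: a fall of about 18 mm) ((linear speed of jar_a above 0.6 m/s and contact force between the fingers and jar_a below 0.01 N) or (linear speed of jar_b above 0.6 m/s and contact force between the fingers and jar_b below 0.01 N) or (linear speed of stain_bottle above 0.6 m/s and contact force between the fingers and stain_bottle below 0.01 N) or (linear speed of oil_bottle above 0.6 m/s and contact force between the fingers and oil_bottle below 0.01 N) or (linear speed of tally_counter above 0.6 m/s and contact force between the fingers and tally_counter below 0.01 N)).
It also fails if it takes over 109 s, if anything falls off the work surface, if the arm or the gripper's body presses on something with over 40 N, if the wrist force passes 120 N, or if a joint passes its speed limit or range.

## Robot

A 7-joint arm with a two-finger parallel gripper is mounted at the origin on a cart in front of the work surface, level with it; the furniture and walls round the work are solid. World frame = base frame: x ahead of the robot, y to its left, z up, the work surface at z = 0. Lengths are in m, angles in rad, forces in N, time in s.
With the tool pointing down it reaches from about 0.425 to 0.925 m from the base axis. Payload 6.8 kg.
Tool frame: the origin (TCP) lies at the very end of the fingers, on their centre line; the grasp point (between the pads) lies 19 mm behind it; y points along the fingers, z is the direction in which the jaws open and shut, and the axes are right-handed (so a half turn about y gives the same grasp; the last joint's range is limited). The gripper opens to 85 mm and grips with 20 to 120 N. Pads are 22 mm wide; open, the fingers measure 114 mm over their backs; the gripper's body (76 mm by 85 mm) begins 54 mm behind the grasp point. The pads swing forward as they close: fully open they stand 13 mm farther back than shut.
Start: joints at [1.226, 0.477, 0.022, 1.555, -0.011, 1.109, -0.083], TCP at [0.158, -0.656, 0.2] pointing down, gripper open.
Joint ranges: [-2.96, 2.96], [-0.34, 2.1], [-1.41, 1.46], [0.24, 2.44], [-1.37, 4.51], [0.17, 1.92], [-2.96, 2.96]. Speed limits (rad/s): [2.39, 2.39, 3.14, 3.14, 3.14, 3.14, 3.14].

## Interface

Orientations are given as a rotation vector (axis times angle).
In Python, from bench import r gives the robot as it stands.
- The arm moves only by the tool drive_tool, never from a script. Its argument "series" is a list of rows, each a list of 7 numbers: the shift along the tool's x, y, z in mm, then the turn, a rotation vector about the tool's x, y, z in degrees, then the finger opening in mm, from 0 to 85.4. In form: [[tx, ty, tz, wx, wy, wz, grip], ...]. A call has 1 to 5 rows; each row is the pose to reach, as a shift and turn from the pose measured when the call began, along the tool's axes at that moment; what a row does not reach only later rows make up. A row lasts 1/10 s, in which the tool goes at most 50 mm and 8.59 degrees, less where a joint would pass 70% of its speed; a pose out of reach is approached as far as the arm can. A call with a gripper value outside its range is refused whole. The fingers move at their own pace and stop on an object; "squeeze" is the grip in N (left out, the last holds). Time passes only in rows, so rows that repeat a pose let the fingers close. It gives the time, the measured TCP pose, the force and the opening at its end, in the units of the state.
- r.get_obs(): the state, without advancing time (a new reading comes with each control period).
- r.grab_frame(name): name is "side" or "top"; returns a dict with "frame" (480x640x3 uint8, blue, green, red), "intrinsics" (3x3 intrinsics, pixels), "rvec" (rotation vector, rad) and "tvec" (3), from world to camera coordinates, as OpenCV has them. Camera axes: x right, y down, z forward; pixel columns grow to the right and rows downward; lengths in m; the calibration is good to about 2 mm. A picture is of the moment at which its call begins. There is no depth.
- r.hand_in(): hands the job in, once; it reports no verdict.
The state is a dict: "clock": time; "joints": joint angles; "qvel": joint speeds; "tau": joint torques, N m; "tcp_pos": TCP position; "orientation": TCP orientation; "contact_force": force on the tool from outside, world axes, zero at the start; "moment": the same for the moment, N m; "grip_width": finger opening in m.
Only numpy, scipy, OpenCV 4.12 (cv2) and the standard library are available. Lean on these libraries where they do the work, as an engineer would, in place of code of your own. Each camera call takes 0.05 s, during which the arm holds its last target.

## Working session

There is one attempt and no reset: what is moved stays moved. The work goes in short steps, Python scripts to look and compute and a tool call to move; the robot and the scene stay as the last step left them, time stands still between calls to the robot, and variables do not carry over. Pictures are saved under pics/ and viewed, and the job is handed in when it is done.

Besides the shell and the picture viewer there is one more tool, called as name([rows], argument=value, ...), one row to a line, values as JSON. drive_tool: Moves the arm, as the interface text tells. Its arguments: {"type":"object","properties":{"series":{"type":"array","items":{"type":"array","items":{"type":"number"}}},"squeeze":{"type":"number"}},"required":["series"]}

```bash
ls; mkdir -p pics; python3 - <<'E'
from bench import r
import cv2
for n in ("top","side"):
    d=r.grab_frame(n); cv2.imwrite(f"pics/{n}0.png",d["frame"]); print(n,d["intrinsics"],d["rvec"],d["tvec"])
print(r.get_obs())
E
```

```text
pics
top [[603.27538106   0.         319.43691382]
 [  0.         603.27538106 232.94793936]
 [  0.           0.           1.        ]] [ 2.10007624 -2.13612115  0.1791373 ] [0.02319116 0.5821688  1.77993093]
side [[469.41890703   0.         326.57554791]
 [  0.         469.41890703 240.88516735]
 [  0.           0.           1.        ]] [ 0.67273401 -2.58889942  1.19527815] [0.50324574 0.21790711 0.92945212]
{'clock': 0.1, 'joints': array([ 1.22587425,  0.47770409,  0.0223363 ,  1.55633595, -0.01149643,
        1.10928462, -0.08309458]), 'qvel': array([-0.00109062, -0.0016347 ,  0.00015797, -0.00263112, -0.00150065,
        0.00214546, -0.00215391]), 'tau': array([ 4.36627612e-03, -5.97758317e+01,  1.61363259e+00, -2.81951916e+01,
        1.27915386e-02,  5.14269836e-03,  1.95060778e-05]), 'tcp_pos': array([ 0.15822081, -0.65560785,  0.19943882]), 'orientation': array([-0.24969784,  2.09754279, -2.09421889]), 'contact_force': array([-0.72287623, -0.22888016, -0.19660814]), 'moment': array([0.02322258, 0.05068581, 0.04779517]), 'grip_width': 0.08508137356410635}
```

View pics/top0.png

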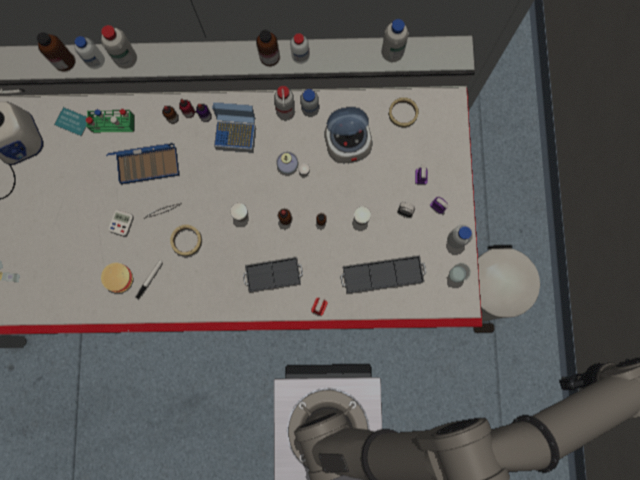

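View pics/side0.png

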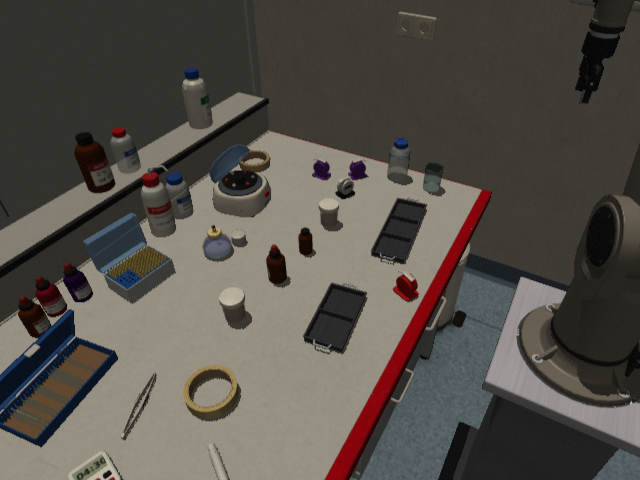

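The top view shows the stock row left to right: jar (239,213), stain bottle (285,216), oil bottle (321,220), jar (362,216) and grey counter (406,209). The two-compartment tray is at (273,275) and the three-compartment tray at (383,274). The counter look-alikes are purple at (421,175) and (440,205), and red at (319,306), so the grey/black one at (406,209) should be the real counter. I'll confirm it in an enlarged crop.

```bash
cat > h.py <<'E'
import numpy as np, cv2
from scipy.spatial.transform import Rotation as R
def cam(d):
    return d["intrinsics"],R.from_rotvec(np.ravel(d["rvec"])).as_matrix(),np.ravel(d["tvec"])
def ray(d,uv):
    K,Rm,t=cam(d); v=Rm.T@np.linalg.solve(K,[uv[0],uv[1],1.]); return -Rm.T@t, v/np.linalg.norm(v)
def onplane(d,uv,z):
    c,v=ray(d,uv); return c+v*(z-c[2])/v[2]
def tri(d1,u1,d2,u2):
    c1,v1=ray(d1,u1);c2,v2=ray(d2,u2)
    s=np.linalg.lstsq(np.c_[v1,-v2],c2-c1,rcond=None)[0]
    a=c1+s[0]*v1;b=c2+s[1]*v2
    return (a+b)/2,np.linalg.norm(a-b)
def proj(d,p):
    return cv2.projectPoints(np.array(p,float).reshape(-1,1,3),np.array(d["rvec"]),np.array(d["tvec"]),d["intrinsics"],None)[0].reshape(-1,2)
E
python3 - <<'E'
import cv2,numpy as np,pickle
t=cv2.imread("pics/top0.png");s=cv2.imread("pics/side0.png")
c=t[165:330,220:460]; cv2.imwrite("pics/c1.png",cv2.resize(c,None,fx=3.3,fy=3.3,interpolation=cv2.INTER_CUBIC))
c=s[150:360,200:450]; cv2.imwrite("pics/c2.png",cv2.resize(c,None,fx=2.85,fy=2.85,interpolation=cv2.INTER_CUBIC))
a=cv2.resize(t[180:240,380:460],(400,300),interpolation=cv2.INTER_CUBIC);b=cv2.resize(s[150:210,310:390],(400,300),interpolation=cv2.INTER_CUBIC)
cv2.imwrite("pics/c3.png",np.hstack([a,b]))
E
```

```text
(no output)
```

View pics/c1.png

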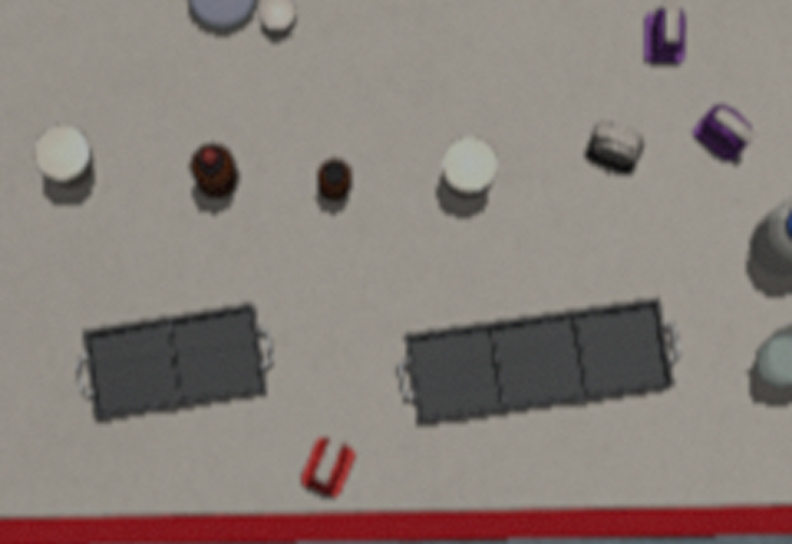

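View pics/c2.png

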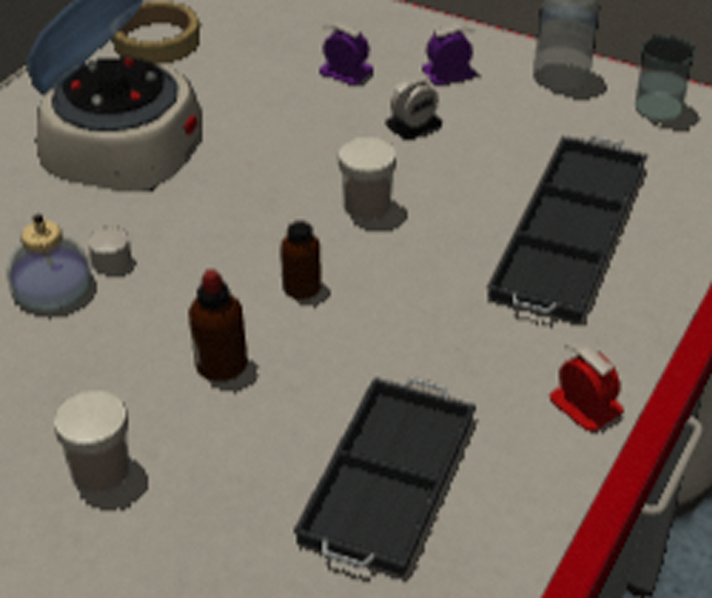

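View pics/c3.png

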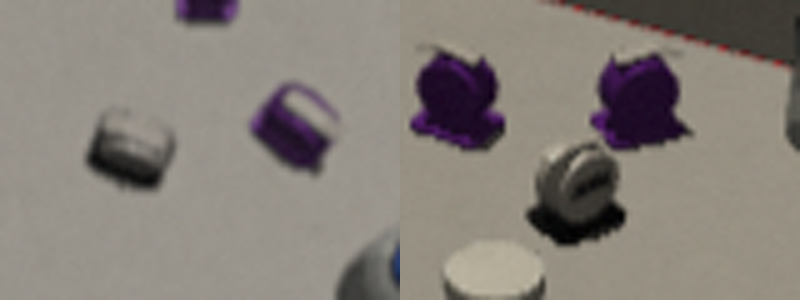

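The grey counter on a black foot at top (406,209), side (345,188), fits the description because it is neither purple nor red. Next I'll segment the items and triangulate from the two views.

```bash
cat > meas.py <<'E'
from bench import r
from h import *
T=r.grab_frame("top");S=r.grab_frame("side")
def comp(d,roi,fn):
    x0,y0,x1,y1=roi; im=d["frame"][y0:y1,x0:x1]
    hsv=cv2.cvtColor(im,cv2.COLOR_BGR2HSV).astype(int)
    m=fn(im.astype(int),hsv).astype(np.uint8)
    n,l,st,c=cv2.connectedComponentsWithStats(m)
    i=1+np.argmax(st[1:,4]); 
    return c[i]+[x0,y0],st[i]+[x0,y0,0,0,0],(l==i)
white=lambda th:(lambda im,h:(im.min(2)>th))
dark=lambda th:(lambda im,h:(im.max(2)<th))
E
python3 - <<'E'
from meas import *
print(T["frame"][213,239],T["frame"][200,262],S["frame"][150+int(160/2.85),200+int(370/2.85)],S["frame"][150+125,200+125])
for n,rt,rs in (("jarL",(228,200,252,226),(214,280,250,330)),("jarR",(350,203,374,232),(314,194,346,232))):
    for th in (150,165,180):
        a=comp(T,rt,white(th));b=comp(S,rs,white(th))
        print(n,th,a[0],a[1][:5],b[0],b[1][:5],tri(T,a[0],S,b[0]))
for n,rt,rs in (("stain",(274,200,298,230),(260,240,292,288)),("oil",(312,208,332,230),(294,224,318,258))):
    for th in (60,80,95):
        a=comp(T,rt,dark(th));b=comp(S,rs,dark(th))
        print(n,th,a[0],a[1],b[0],b[1])
for n,rt,rs in (("t2",(240,250,310,300),(295,275,375,358)),("t3",(335,250,430,300),(365,190,430,266))):
    a=comp(T,rt,dark(100));b=comp(S,rs,dark(90))
    ra=cv2.minAreaRect(np.argwhere(a[2])[:,::-1].astype(np.float32)+np.float32(rt[:2]))
    print(n,a[0],a[1],ra,b[0],b[1]); print([onplane(T,p,0.015).round(4) for p in cv2.boxPoints(ra)])
    m=onplane(T,ra[0],0.015);print(m)
    print("pix area m",ra[1])
E
```

```text
[161 173 171] [136 145 150] [154 173 180] [132 145 152]
jarL 150 [238.68       210.56571429] [231 204  16  15 175] [230.85806452 295.83870968] [219 287  25  18 310] (array([0.65589691, 0.25924329, 0.05935315]), np.float64(0.0005304912655201536))
jarL 165 [243.3125  210.65625] [241 206   5  10  32] [229.         303.14285714] [227 302   6   3  14] (array([0.66715552, 0.25227836, 0.02335273]), np.float64(0.008645806064198805))Traceback (most recent call last):
  File "<stdin>", line 5, in <module>
  File "meas.py", line 9, in comp
    i=1+np.argmax(st[1:,4]);
        ~~~~~~~~~^^^^^^^^^^
    return _wrapfunc(a, 'argmax', axis=axis, out=out, **kwds)
    return bound(*args, **kwds)
ValueError: attempt to get argmax of an empty sequence
```

```bash
python3 - <<'E'
from meas import *
np.set_printoptions(precision=4,suppress=True)
for n,rt,rs in (("jarL",(228,200,252,226),(214,280,250,330)),("jarR",(350,203,374,232),(314,194,346,232))):
    for th in (146,150,154):
        a=comp(T,rt,white(th));b=comp(S,rs,white(th))
        print(n,th,a[0],a[1][:5],b[0],b[1][:5],*tri(T,a[0],S,b[0]))
for n,rt,rs in (("stain",(274,200,298,230),(260,240,292,288)),("oil",(312,208,332,230),(294,224,318,258))):
    for th in (60,80,95):
        a=comp(T,rt,dark(th));b=comp(S,rs,dark(th))
        print(n,th,a[0],a[1],b[0],b[1])
for n,rt,rs in (("t2",(240,250,310,300),(295,275,375,358)),("t3",(335,250,430,300),(365,190,430,266))):
    a=comp(T,rt,dark(95));b=comp(S,rs,dark(90))
    ra=cv2.minAreaRect(np.argwhere(a[2])[:,::-1].astype(np.float32)+np.float32(rt[:2]))
    print(n,a[0],a[1],ra,b[0],b[1]); 
    P=[onplane(T,p,0.012) for p in cv2.boxPoints(ra)];print(np.array(P),np.linalg.norm(np.diff(P,axis=0),axis=1))
    m=onplane(T,ra[0],0.012);print(m, "side proj",proj(S,m), "tri centroids",*tri(T,a[0],S,b[0]))
def big(d,roi,f,name):
    x0,y0,x1,y1=roi;cv2.imwrite(name,cv2.resize(d["frame"][y0:y1,x0:x1],None,fx=f,fy=f,interpolation=cv2.INTER_NEAREST))
a=cv2.resize(T["frame"][200:235,270:335],None,fx=6,fy=6,interpolation=cv2.INTER_NEAREST)
b=cv2.resize(S["frame"][220:290,255:320],None,fx=6,fy=6,interpolation=cv2.INTER_NEAREST)
a=cv2.copyMakeBorder(a,0,b.shape[0]-a.shape[0],0,0,cv2.BORDER_CONSTANT)
cv2.imwrite("pics/c4.png",np.hstack([a,b]))
E
```

```text
jarL 146 [238.5351 210.3676] [231 203  16  16 185] [231.0428 295.7217] [219 287  25  18 327] [0.6559 0.2593 0.0599] 0.0005297064803384454
jarL 150 [238.7093 210.4477] [231 204  16  14 172] [231.0064 295.8594] [219 287  25  18 313] [0.6561 0.259  0.0591] 3.9655760531154816e-05
jarL 154 [239.7704 210.6148] [232 204  15  14 135] [229.8138 297.4149] [219 287  23  18 188] [0.6589 0.2579 0.0514] 0.00374995974133786
jarR 146 [362.0259 214.057 ] [354 206  17  16 193] [328.3529 203.5359] [319 198  19  11 153] [ 0.6368 -0.1174  0.0609] 0.0007526547633136258
jarR 150 [361.9946 214.1081] [354 207  17  15 185] [328.2042 203.6056] [319 199  19  10 142] [ 0.6369 -0.1172  0.0607] 0.00031189735966127873
jarR 154 [362.0169 214.1186] [354 207  16  15 177] [325.1311 204.541 ] [319 201  14   8  61] [ 0.6414 -0.1163  0.0558] 0.006926624291522068
stain 60 [284.7786 218.05  ] [279 210  13  16 140] [277.1305 268.2871] [267 247  24  41 613]
stain 80 [284.4433 218.5911] [278 209  14  20 203] [276.9482 268.1814] [266 247  25  41 656]
stain 95 [284.386  218.6842] [278 209  14  21 228] [276.8423 267.9821] [266 24
[... 468 characters left out ...]
  64   71 2696]
[[0.4939 0.2488 0.012 ]
 [0.5177 0.0829 0.012 ]
 [0.4311 0.0699 0.012 ]
 [0.4076 0.2345 0.012 ]] [0.1677 0.0876 0.1662]
[0.4624 0.159  0.012 ] side proj [[337.0123 313.6175]] tri centroids [0.464  0.1612 0.0007] 6.197625257452925e-05
t3 [382.7763 274.4718] [ 342  256   82   38 2213] ((382.87005615234375, 274.5899963378906), (28.284269332885742, 81.31726837158203), 81.8698959350586) [399.4425 230.8088] [ 371  198   56   67 2181]
[[ 0.4846 -0.0497  0.012 ]
 [ 0.5159 -0.2983  0.012 ]
 [ 0.4293 -0.3065  0.012 ]
 [ 0.3984 -0.06    0.012 ]] [0.2506 0.0869 0.2484]
[ 0.4568 -0.1786  0.012 ] side proj [[400.7694 226.7106]] tri centroids [ 0.4591 -0.1796 -0.0034] 0.00034100721696224504
```

View pics/c4.png

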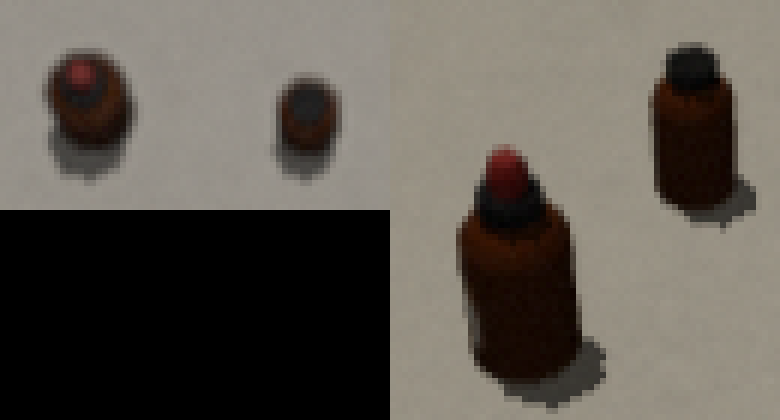

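```bash
python3 - <<'E'
from meas import *
np.set_printoptions(precision=4,suppress=True)
t=lambda x,y:(x/6+269.5,y/6+199.5); s=lambda x,y:((x-390)/6+254.5,y/6+219.5)
print("stain teat",*tri(T,t(80,73),S,s(506,168)))
print("oil cap",*tri(T,t(307,103),S,s(691,58)))
# base check from side silhouettes: axis bottom
print("stain base side z0", onplane(S,s(527,362),0), "oil", onplane(S,s(697,196),0))
# jar base check
print(r.get_obs()["tcp_pos"],R.from_rotvec(r.get_obs()["orientation"]).as_matrix())
a=cv2.resize(T["frame"][195:225,390:425],None,fx=11,fy=11,interpolation=cv2.INTER_NEAREST)
b=cv2.resize(S["frame"][172:202,327:362],None,fx=11,fy=11,interpolation=cv2.INTER_NEAREST)
cv2.imwrite("pics/c5.png",np.hstack([a,b]))
E
```

```text
stain teat [0.6416 0.1212 0.0917] 0.0015593060556078602
oil cap [0.6304 0.0087 0.0679] 0.0007921412417597274
stain base side z0 [0.635  0.1272 0.    ] oil [0.6274 0.0137 0.    ]
[ 0.1583 -0.6561  0.2001] [[-0.9721 -0.0001  0.2345]
 [-0.2345  0.0003 -0.9721]
 [ 0.     -1.     -0.0003]]
```

View pics/c5.png

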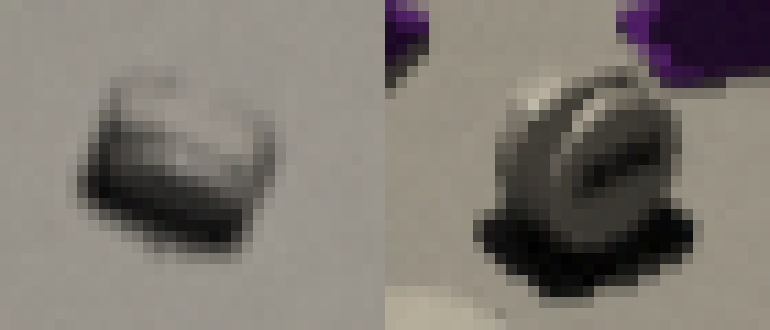

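```bash
python3 - <<'E'
from meas import *
np.set_printoptions(precision=4,suppress=True)
for d in (T,S): K,Rm,t=cam(d); print("cam",-Rm.T@t)
t=lambda x,y:(x/11+389.5,y/11+194.5); s=lambda x,y:((x-385)/11+326.5,y/11+171.5)
bl=onplane(T,t(74,190),.002);br=onplane(T,t(238,252),.002)
e=(bl-br)[:2];yaw=np.arctan2(-e[0],e[1]);print(bl,br,np.linalg.norm(e),yaw)
c=(bl+br)[:2]/2+.02*np.array([np.cos(yaw),np.sin(yaw)]);print("centre",c)
sl=onplane(S,s(474,222),.002);sb=onplane(S,s(562,297),.002);sr=onplane(S,s(694,240),.002)
print(sl,sb,sr,"mid diag",(sl+sr)/2,np.linalg.norm(sl-sb),np.linalg.norm(sr-sb), (sr-sb)[:2],(sl-sb)[:2])
# drum top: ray check
def pts(c,yaw):
    ex=np.array([np.cos(yaw),np.sin(yaw),0]);ey=np.array([-ex[1],ex[0],0]);o=np.array([*c,0])
    return [o+a*ex+b*ey+[0,0,.002] for a,b in((-.02,.025),(-.02,-.025),(.02,-.025),(.02,.025))]
for cc in (c,((sl+sr)/2)[:2]):
    q=proj(T,pts(cc,yaw));print("T",(q-[389.5,194.5])*11)
    q=proj(S,pts(cc,yaw));print("S",(q-[326.5,171.5])*11+[385,0])
E
```

```text
cam [ 0.247  -0.0116  1.8565]
cam [0.1634 0.7394 0.7689]
[ 0.6553 -0.2282  0.002 ] [ 0.6363 -0.2741  0.002 ] 0.04968585905938399 -0.3917269091407136
centre [ 0.6643 -0.2588]
[ 0.6882 -0.2481  0.002 ] [ 0.6525 -0.2294  0.002 ] [ 0.6343 -0.2687  0.002 ] mid diag [ 0.6613 -0.2584  0.002 ] 0.04038393110747669 0.04329937593251519 [-0.0181 -0.0393] [ 0.0358 -0.0188]
T [[ 73.4827 189.8044]
 [238.5196 252.1964]
 [286.4327 124.6955]
 [121.8611  62.7949]]
S [[549.6283 296.4133]
 [696.9954 227.3005]
 [597.9381 160.0837]
 [451.4442 226.7921]]
T [[ 72.5298 200.1024]
 [237.6122 262.5348]
 [285.5422 134.9615]
 [120.9254  73.021 ]]
S [[559.3068 300.4886]
 [706.6542 231.2337]
 [607.3292 163.881 ]
 [460.851  230.7241]]
```

```bash
cat > go.py <<'E'
import sys
from bench import r
from h import *
# usage: go.py x y z(mm) yaw(deg): prints tool shift (mm) and turn (deg) from the pose now
x,y,z,yaw=map(float,sys.argv[1:5])
o=r.get_obs();Rm=R.from_rotvec(o["orientation"]).as_matrix();a=np.radians(yaw);c,s=np.cos(a),np.sin(a)
Rt=np.array([[s,0,c],[-c,0,s],[0,-1,0]])
dp=Rm.T@(np.array([x,y,z])-o["tcp_pos"]*1000);w=np.degrees(R.from_matrix(Rm.T@Rt).as_rotvec())
print("now",(o["tcp_pos"]*1000).round(1),"yaw",round(np.degrees(np.arctan2(Rm[1,2],Rm[0,2])),1),"t",round(o["clock"],2),"grip",round(o["grip_width"]*1000,1),"F",o["contact_force"].round(1))
print("shift",dp.round(1),"turn",w.round(1),"dist",round(np.linalg.norm(dp),1))
E
python3 go.py 158 -656 300 -76; python3 go.py 637 -117 300 7;  python3 go.py 400 -390 300 -35
```

```text
now [ 158.4 -656.1  200.2] yaw -76.4 t 0.5 grip 85.8 F [ 0.5  0.5 -0.4]
shift [  0.3 -99.8  -0.2] turn [ 0.  -0.4 -0. ] dist 99.8
now [ 158.4 -656.1  200.2] yaw -76.4 t 0.5 grip 85.8 F [ 0.5  0.5 -0.4]
shift [-591.8  -99.7 -411.8] turn [  0.  -83.4  -0. ] dist 727.8
now [ 158.4 -656.1  200.2] yaw -76.4 t 0.5 grip 85.8 F [ 0.5  0.5 -0.4]
shift [-297.3  -99.7 -202. ] turn [  0.  -41.4  -0. ] dist 373.1
```

drive_tool([
  [0, -30, 0, 0, 0, 0, 85],
  [0, -70, 0, 0, 0, 0, 85],
  [0, -100, 0, 0, -3, 0, 85],
  [-25, -100, -17, 0, -8, 0, 85],
  [-60, -100, -40, 0, -14, 0, 85],
])

```text
clock: 1.0
tcp_pos: [0.2055, -0.6046, 0.3015]
orientation: [-0.479, 1.951, -1.957]
contact_force: [1.3, 0.1, 0.3]
grip_width: 0.0853
```

```bash
python3 go.py 637 -117 300 7;  python3 go.py 400 -390 300 -35
```

```text
now [ 205.5 -604.6  301.5] yaw -62.5 t 1.0 grip 85.3 F [1.3 0.1 0.3]
shift [-6.079e+02 -2.000e-01 -2.334e+02] turn [ -0.1 -69.5   0.2] dist 651.2
now [ 205.5 -604.6  301.5] yaw -62.5 t 1.0 grip 85.3 F [1.3 0.1 0.3]
shift [-271.7    0.8 -100.6] turn [ -0.1 -27.5   0.1] dist 289.7
```

drive_tool([
  [-45, 0, -16, 0, -7, 0, 85],
  [-90, 0, -33, 0, -14, 0, 85],
  [-135, 0, -50, 0, -21, 0, 85],
  [-180, 0, -67, 0, -28, 0, 85],
  [-225, 0, -84, 0, -35, 0, 85],
])

```text
clock: 1.5
tcp_pos: [0.3673, -0.4247, 0.3012]
orientation: [-0.948, 1.548, -1.554]
contact_force: [1.0, -1.4, -0.5]
grip_width: 0.085
```

```bash
python3 go.py 637 -117 300 7
```

```text
now [ 367.3 -424.7  301.2] yaw -27.2 t 1.5 grip 85.0 F [ 1.  -1.4 -0.5]
shift [-3.97e+02  1.00e-01  9.91e+01] turn [ -0.  -34.2   0.2] dist 409.2
```

drive_tool([
  [-45, 0, 11, 0, -7, 0, 85],
  [-90, 0, 22, 0, -14, 0, 85],
  [-135, 0, 34, 0, -21, 0, 85],
  [-180, 0, 45, 0, -28, 0, 85],
  [-225, 0, 56, 0, -34, 0, 85],
])

```text
clock: 2.0
tcp_pos: [0.521, -0.2488, 0.301]
orientation: [-1.268, 1.116, -1.122]
contact_force: [0.8, -0.4, -0.0]
grip_width: 0.085
```

```bash
python3 go.py 637 -117 150 7
```

```text
now [ 521.  -248.8  301. ] yaw 7.0 t 2.0 grip 85.0 F [ 0.8 -0.4 -0. ]
shift [-117.3  150.5  131.3] turn [-0.   0.   0.3] dist 231.6
```

drive_tool([
  [-35, 20, 38, 0, 0, 0, 85],
  [-70, 55, 78, 0, 0, 0, 85],
  [-105, 95, 118, 0, 0, 0, 85],
  [-117, 135, 131, 0, 0, 0, 85],
  [-117, 150, 131, 0, 0, 0, 85],
])

```text
clock: 2.5
tcp_pos: [0.6385, -0.1138, 0.1492]
orientation: [-1.267, 1.113, -1.119]
contact_force: [0.7, -0.2, -0.3]
grip_width: 0.0853
```

```bash
python3 - <<'E'
from meas import *
a=T["frame"][160:290,290:450];b=S["frame"][130:290,240:400]
a=cv2.resize(a,(480,390));b=cv2.resize(b,(390,390));cv2.imwrite("pics/d1.png",cv2.resize(np.hstack([a,b]),None,fx=.9,fy=.9))
E
python3 go.py 637 -117 33 7
```

```text
now [ 634.2 -113.8  144.8] yaw 7.3 t 2.6 grip 85.1 F [-0.5  0.3 -0.1]
shift [  3.5 111.8   3.2] turn [0.5 0.3 0. ] dist 111.9
```

View pics/d1.png

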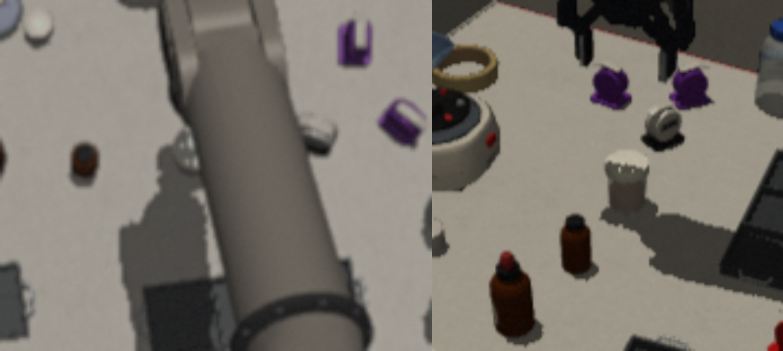

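The gripper hovers over the right-hand jar with its fingers in front of and behind it, closing along x (side view, jar at about (328,212)).

drive_tool([
  [3, 25, 3, 0, 0, 0, 85],
  [3, 50, 3, 0, 0, 0, 85],
  [3, 75, 3, 0, 0, 0, 85],
  [3, 90, 3, 0, 0, 0, 85],
  [3, 90, 3, 0, 0, 0, 85],
], squeeze=25)

```text
clock: 3.1
tcp_pos: [0.6357, -0.1176, 0.0539]
orientation: [-1.275, 1.123, -1.111]
contact_force: [0.8, -0.3, 0.3]
grip_width: 0.085
```

```bash
python3 - <<'E'
from meas import *
b=S["frame"][130:250,270:400];cv2.imwrite("pics/d2.png",cv2.resize(b,None,fx=5,fy=5))
E
python3 go.py 637 -117 33 7
```

```text
now [ 637.6 -117.1   56.3] yaw 7.2 t 3.2 grip 84.5 F [0.5 0.7 1.2]
shift [-0.2 23.3 -0.5] turn [0.4 0.2 0.1] dist 23.3
```

View pics/d2.png

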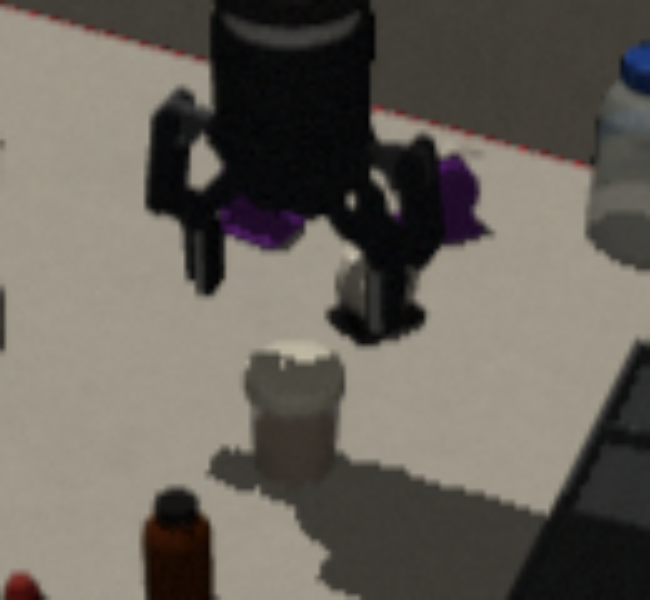

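```bash
python3 - <<'E'
from meas import *
np.set_printoptions(precision=4,suppress=True)
for z in (.045,.056,.07): 
  p=[[.637+s*.046,-.117+s*.046*.12,z] for s in (1,-1)]
  print(z,(proj(S,p)-[269.5,129.5])*5)
E
```

```text
0.045 [[210.8193 375.3236]
 [376.6948 415.7742]]
0.056 [[210.373  358.1616]
 [377.2296 398.4687]]
0.07 [[209.7974 336.0267]
 [377.9196 376.142 ]]
```

```bash
python3 - <<'E'
from meas import *
np.set_printoptions(precision=1,suppress=True)
print("top base",proj(T,[[0,0,0],[0,0,.3]]),"side",proj(S,[[0,0,0],[0,0,.3]]))
o=r.get_obs();p=o["tcp_pos"]
pts=[p+[0,0,k] for k in (0,.05,.1,.2,.3)]
q=[]
for d,n in((T,"t"),(S,"s")):
    im=d["frame"].copy();uv=proj(d,pts);print(uv)
    for k in uv: cv2.circle(im,tuple(int(v) for v in k.round()),2,(0,255,0),-1)
    q.append(im)
cv2.imwrite("pics/d3.png",cv2.resize(q[0][120:480,200:600],None,fx=1.8,fy=1.6));cv2.imwrite("pics/d4.png",q[1][:330,200:600])
E
```

```text
top base [[327.3 430.3]
 [326.8 447.2]] side [[580.7 350.9]
 [647.9 234.2]]
[[361.7 214.2]
 [362.6 210.6]
 [363.6 206.8]
 [365.6 198.5]
 [367.9 189.2]]
[[327.7 205. ]
 [327.7 188.8]
 [327.8 171.7]
 [327.8 134.3]
 [327.9  92.2]]
```

View pics/d3.png

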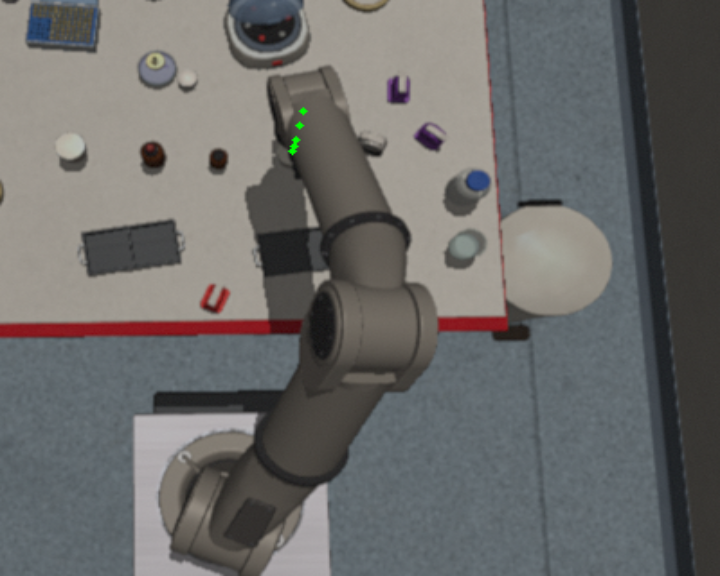

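View pics/d4.png

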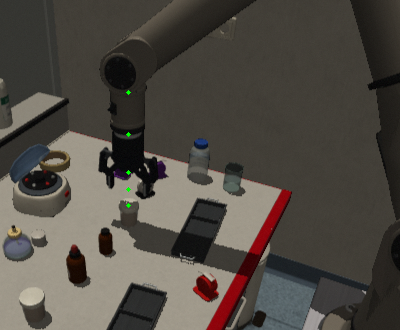

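The fingertips look about 40 mm higher than the reported TCP, and only 13 mm of that is expected from the open fingers. I'll raise the tool, close the fingers in free air and measure the shut tip before trusting heights.

drive_tool([
  [0, -30, 0, 0, 0, 0, 85],
  [0, -60, 0, 0, 0, 0, 40],
  [0, -60, 0, 0, 0, 0, 0],
  [0, -60, 0, 0, 0, 0, 0],
  [0, -60, 0, 0, 0, 0, 0],
])

```text
clock: 3.9
tcp_pos: [0.6376, -0.1167, 0.1158]
orientation: [-1.273, 1.119, -1.113]
contact_force: [-0.7, 0.3, 0.7]
grip_width: 0.0279
```

drive_tool([
  [0, 0, 0, 0, 0, 0, 0],
  [0, 0, 0, 0, 0, 0, 0],
  [0, 0, 0, 0, 0, 0, 0],
])

```text
clock: 4.2
tcp_pos: [0.6372, -0.1166, 0.1152]
orientation: [-1.273, 1.12, -1.112]
contact_force: [-0.1, 0.4, -0.7]
grip_width: 0.0001
```

```bash
python3 go.py 637 -117 116 7;  python3 - <<'E'
from meas import *
np.set_printoptions(precision=1,suppress=True)
p=r.get_obs()["tcp_pos"]
print((proj(S,[p+[0,0,k] for k in(0,.02,.04,.06)])-[269.5,119.5])*5)
b=S["frame"][120:240,270:400];cv2.imwrite("pics/d5.png",cv2.resize(b,None,fx=5,fy=5))
E
```

```text
now [ 637.2 -116.6  115.2] yaw 7.3 t 4.2 grip 0.1 F [-0.1  0.4 -0.7]
shift [ 0.4 -0.8 -0.3] turn [0.5 0.3 0. ] dist 1.0
[[291.8 331.4]
 [291.9 297.4]
 [292.  262.6]
 [292.  227. ]]
```

View pics/d5.png

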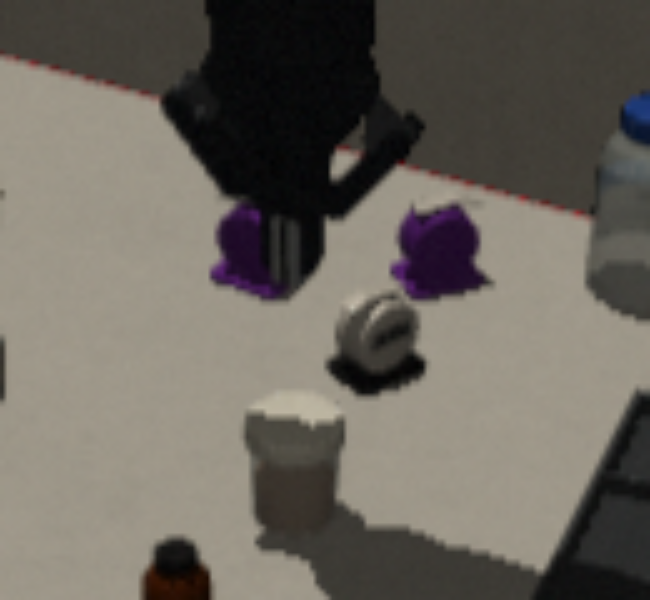

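Even shut, the tip appears about 20 mm above the reported TCP. A gentle touch on bare bench will tell the truth about height. Next I'll probe at around (0.56,-0.05).

```bash
python3 go.py 562 -50 30 7
```

```text
now [ 637.5 -116.6  115.5] yaw 7.3 t 4.3 grip -0.1 F [ 0.6 -0.2 -0.1]
shift [-75.7  85.9 -65.8] turn [0.4 0.3 0. ] dist 132.0
```

drive_tool([
  [-30, 0, -26, 0, 0, 0, 0],
  [-60, 10, -52, 0, 0, 0, 0],
  [-76, 40, -66, 0, 0, 0, 0],
  [-76, 75, -66, 0, 0, 0, 0],
  [-76, 86, -66, 0, 0, 0, 0],
])

```text
clock: 4.8
tcp_pos: [0.5591, -0.0494, 0.0273]
orientation: [-1.277, 1.122, -1.109]
contact_force: [-0.5, -0.8, -0.3]
grip_width: -0.0003
```

drive_tool([
  [0, 5, 0, 0, 0, 0, 0],
  [0, 10, 0, 0, 0, 0, 0],
  [0, 15, 0, 0, 0, 0, 0],
  [0, 19, 0, 0, 0, 0, 0],
  [0, 22, 0, 0, 0, 0, 0],
])

```text
clock: 5.3
tcp_pos: [0.5594, -0.0496, 0.0055]
orientation: [-1.276, 1.122, -1.11]
contact_force: [-0.3, -0.7, 0.4]
grip_width: 0.0001
```

```bash
python3 go.py 562 -50 0 7;  python3 - <<'E'
from meas import *
np.set_printoptions(precision=1,suppress=True)
p=r.get_obs()["tcp_pos"]
for d,n in((T,"t"),(S,"s")):
    im=d["frame"].copy();uv=proj(d,p);print(n,uv)
    u=uv[0].astype(int); im=cv2.resize(im[u[1]-60:u[1]+60,u[0]-60:u[0]+60],(390,390)); cv2.circle(im,(195,195),2,(0,255,0),-1)
    if n=="t": a=im
cv2.imwrite("pics/d6.png",np.hstack([a,im]))
E
```

```text
now [559.4 -49.6   5.5] yaw 7.3 t 5.3 grip 0.1 F [-0.3 -0.7  0.4]
shift [0.7 5.5 2.6] turn [0.6 0.3 0. ] dist 6.1
t [[340.  242.9]]
s [[342.4 244.7]]
```

View pics/d6.png

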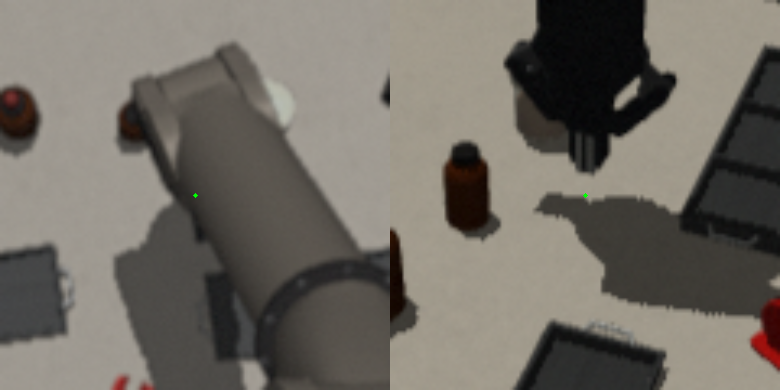

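No contact at TCP z = 5 mm, and the tip's shadow is clearly detached, so the real tip is higher than reported. I'll keep going down gently until it touches.

drive_tool([
  [0, 3, 0, 0, 0, 0, 0],
  [0, 5, 0, 0, 0, 0, 0],
  [0, 8, 0, 0, 0, 0, 0],
  [0, 10, 0, 0, 0, 0, 0],
  [0, 12, 0, 0, 0, 0, 0],
])

```text
clock: 5.9
tcp_pos: [0.5587, -0.0496, -0.007]
orientation: [-1.277, 1.123, -1.109]
contact_force: [-0.2, 0.4, -0.1]
grip_width: 0.0003
```

drive_tool([
  [0, 2, 0, 0, 0, 0, 0],
  [0, 4, 0, 0, 0, 0, 0],
  [0, 6, 0, 0, 0, 0, 0],
])

```text
clock: 6.2
tcp_pos: [0.5586, -0.0496, -0.0132]
orientation: [-1.277, 1.123, -1.109]
contact_force: [-0.2, 0.8, 0.2]
grip_width: -0.0002
```

drive_tool([
  [0, 2, 0, 0, 0, 0, 0],
  [0, 4, 0, 0, 0, 0, 0],
])

```text
clock: 6.4
tcp_pos: [0.5586, -0.0496, -0.0173]
orientation: [-1.277, 1.123, -1.109]
contact_force: [0.1, -0.5, 0.2]
grip_width: 0.0001
```

drive_tool([
  [0, 2, 0, 0, 0, 0, 0],
  [0, 3, 0, 0, 0, 0, 0],
])

```text
clock: 6.6
tcp_pos: [0.5584, -0.0496, -0.0206]
orientation: [-1.277, 1.123, -1.109]
contact_force: [-0.0, 0.8, 0.1]
grip_width: 0.0
```

drive_tool([
  [0, 1, 0, 0, 0, 0, 0],
  [0, 2, 0, 0, 0, 0, 0],
])

```text
clock: 6.8
tcp_pos: [0.5584, -0.0496, -0.0227]
orientation: [-1.277, 1.123, -1.109]
contact_force: [-0.1, 0.2, -0.2]
grip_width: 0.0001
```

```bash
python3 - <<'E'
from meas import *
np.set_printoptions(precision=1,suppress=True)
p=r.get_obs()["tcp_pos"]
print((proj(S,[p+[0,0,k] for k in(0,.02,.03,.04)])-[289.5,189.5])*6)
cv2.imwrite("pics/d7.png",cv2.resize(S["frame"][190:290,290:400],None,fx=6,fy=6))
E
```

```text
[[317.1 381.9]
 [318.2 346.1]
 [318.7 327.9]
 [319.2 309.5]]
```

View pics/d7.png

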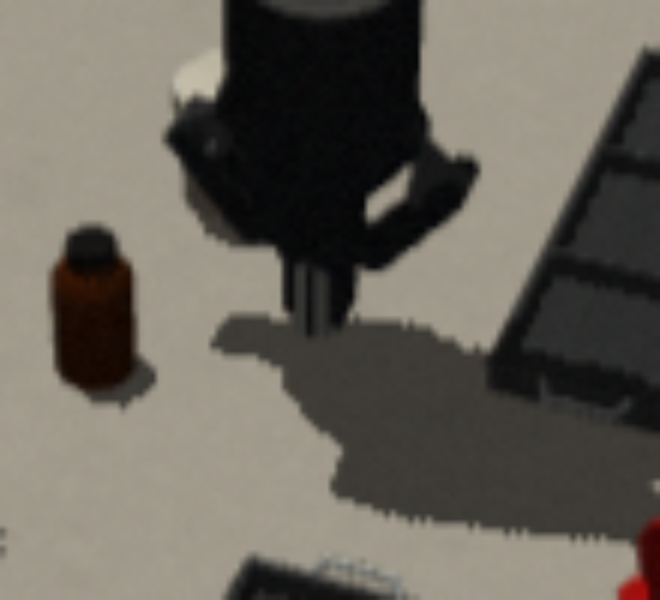

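drive_tool([
  [0, 1, 0, 0, 0, 0, 0],
  [0, 2, 0, 0, 0, 0, 0],
])

```text
clock: 7.1
tcp_pos: [0.5584, -0.0496, -0.0247]
orientation: [-1.277, 1.123, -1.109]
contact_force: [-0.4, 0.0, 0.4]
grip_width: 0.0
```

drive_tool([
  [0, 1, 0, 0, 0, 0, 0],
  [0, 2, 0, 0, 0, 0, 0],
])

```text
clock: 7.3
tcp_pos: [0.5583, -0.0496, -0.0268]
orientation: [-1.277, 1.123, -1.109]
contact_force: [-0.3, -1.1, -0.0]
grip_width: 0.0001
```

drive_tool([
  [0, 1, 0, 0, 0, 0, 0],
  [0, 2, 0, 0, 0, 0, 0],
])

```text
clock: 7.5
tcp_pos: [0.5583, -0.0496, -0.0289]
orientation: [-1.277, 1.123, -1.109]
contact_force: [0.1, -0.3, 0.2]
grip_width: 0.0
```

drive_tool([
  [0, 1, 0, 0, 0, 0, 0],
  [0, 2, 0, 0, 0, 0, 0],
])

```text
clock: 7.7
tcp_pos: [0.5583, -0.0496, -0.0309]
orientation: [-1.277, 1.123, -1.109]
contact_force: [-4.0, -0.1, 11.6]
grip_width: -0.0
```

drive_tool([
  [0, 1, 0, 0, 0, 0, 0],
  [0, 2, 0, 0, 0, 0, 0],
])

```text
clock: 7.9
tcp_pos: [0.5584, -0.0496, -0.031]
orientation: [-1.278, 1.122, -1.11]
contact_force: [-9.8, 0.5, 31.6]
grip_width: 0.0001
```

```bash
python3 - <<'E'
from meas import *
np.set_printoptions(precision=1,suppress=True)
o=r.get_obs();p=o["tcp_pos"];print(p*1000,o["contact_force"],o["tau"])
print((proj(S,[p+[0,0,k] for k in(0,.02,.03,.04)])-[289.5,189.5])*6)
cv2.imwrite("pics/d8.png",cv2.resize(S["frame"][190:290,290:400],None,fx=6,fy=6))
E
```

```text
[558.3 -49.6 -30.9] [-7.  -0.2 22.3] [ -0.5 -46.5  -4.2 -16.3   0.5  -2.2  -0. ]
[[316.7 396.4]
 [317.7 360.9]
 [318.2 342.9]
 [318.8 324.6]]
```

View pics/d8.png

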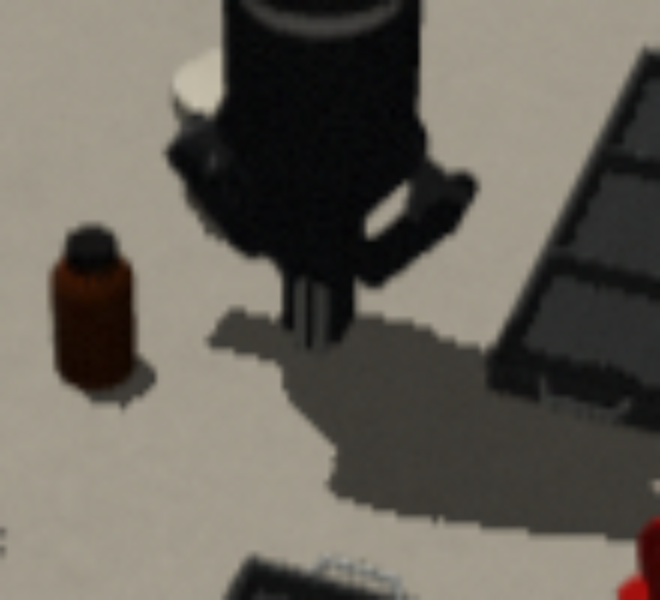

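The touch is definite at reported TCP z = -31 mm, so the shut fingertips sit about 31 mm above the reported TCP (about 44 mm when open, which matches the image). I'll use that offset and go back to the jar.

drive_tool([
  [0, -15, 0, 0, 0, 0, 0],
  [0, -45, 0, 0, 0, 0, 40],
  [0, -85, 0, 0, 0, 0, 85],
  [0, -100, 0, 0, 0, 0, 85],
  [0, -100, 0, 0, 0, 0, 85],
])

```text
clock: 8.5
tcp_pos: [0.5615, -0.0494, 0.0714]
orientation: [-1.275, 1.119, -1.113]
contact_force: [0.4, 0.3, 0.1]
grip_width: 0.0581
```

```bash
python3 go.py 637 -117 60 7
```

```text
now [561.5 -49.4  71.4] yaw 7.3 t 8.5 grip 58.1 F [0.4 0.3 0.1]
shift [76.7 11.1 66.3] turn [0.5 0.3 0.1] dist 102.0
```

drive_tool([
  [20, 0, 17, 0, 0, 0, 85],
  [50, 0, 43, 0, 0, 0, 85],
  [77, 5, 66, 0.5, 0.3, 0, 85],
  [77, 11, 66, 0.5, 0.3, 0, 85],
  [77, 11, 66, 0.5, 0.3, 0, 85],
])

```text
clock: 9.0
tcp_pos: [0.635, -0.1178, 0.0572]
orientation: [-1.268, 1.121, -1.119]
contact_force: [-0.1, 0.2, 0.7]
grip_width: 0.0849
```

```bash
python3 go.py 637 -117 6 7; python3 - <<'E'
from meas import *
np.set_printoptions(precision=1,suppress=True)
p=r.get_obs()["tcp_pos"]
a=cv2.resize(T["frame"][180:240,325:405],(480,360));
b=S["frame"][150:230,290:370]
cv2.imwrite("pics/d9.png",np.hstack([cv2.resize(b,(360,360)),a[:, :400]]))
E
```

```text
now [ 635.  -117.8   57.2] yaw 7.0 t 9.0 grip 84.9 F [-0.1  0.2  0.7]
shift [-0.7 51.2  2.3] turn [ 0.2 -0.   0.1] dist 51.2
```

View pics/d9.png

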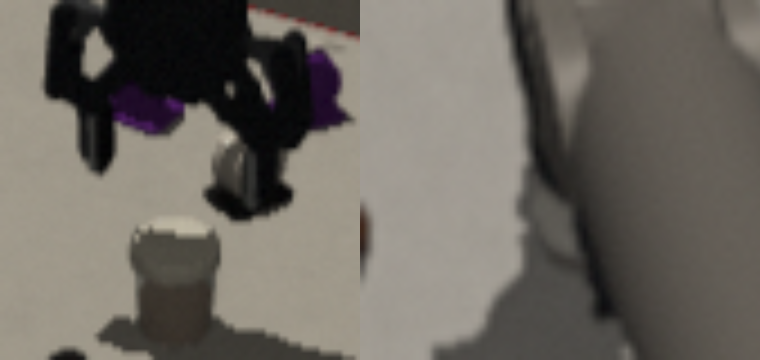

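Both fingers stand clear above the jar lid, centred on it. Next I'll descend and close.

drive_tool([
  [0, 15, 2, 0, 0, 0, 85],
  [0, 30, 2, 0, 0, 0, 85],
  [0, 42, 2, 0, 0, 0, 85],
  [0, 51, 2, 0, 0, 0, 85],
  [0, 51, 2, 0, 0, 0, 85],
])

```text
clock: 9.6
tcp_pos: [0.6357, -0.1157, 0.0057]
orientation: [-1.27, 1.12, -1.115]
contact_force: [0.1, 0.1, 0.0]
grip_width: 0.0851
```

drive_tool([
  [0, 0, 0, 0, 0, 0, 60],
  [0, 0, 0, 0, 0, 0, 45],
  [0, 0, 0, 0, 0, 0, 45],
  [0, 0, 0, 0, 0, 0, 45],
  [0, 0, 0, 0, 0, 0, 45],
])

```text
clock: 10.1
tcp_pos: [0.6362, -0.1158, 0.0063]
orientation: [-1.269, 1.12, -1.116]
contact_force: [0.2, 1.2, 2.3]
grip_width: 0.0506
```

```bash
python3 go.py 637 -117 6 7; python3 - <<'E'
from meas import *
np.set_printoptions(precision=1,suppress=True)
p=r.get_obs()["tcp_pos"]
cv2.imwrite("pics/e1.png",cv2.resize(S["frame"][150:240,290:380],None,fx=6,fy=6))
E
```

```text
now [ 636.2 -115.8    6.3] yaw 7.1 t 10.1 grip 50.6 F [0.2 1.2 2.3]
shift [1.3 0.3 0.6] turn [0.2 0.1 0. ] dist 1.5
```

View pics/e1.png

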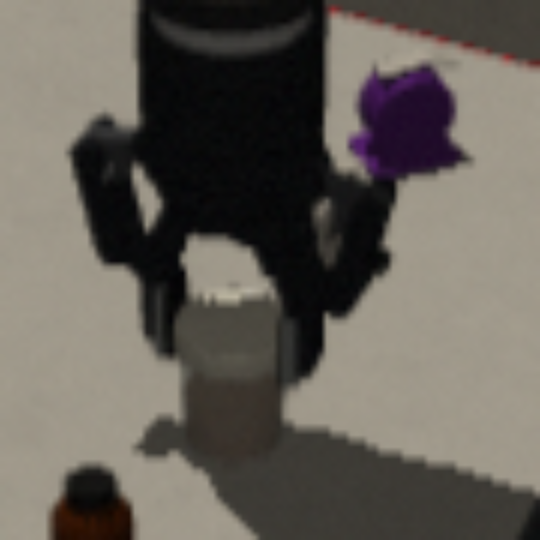

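drive_tool([
  [0, -6, 0, 0, 0, 0, 45],
  [0, -15, 0, 0, 0, 0, 45],
  [0, -28, 0, 0, 0, 0, 45],
  [0, -42, 0, 0, 0, 0, 45],
  [0, -50, 0, 0, 0, 0, 45],
], squeeze=30)

```text
clock: 10.7
tcp_pos: [0.6374, -0.1158, 0.0585]
orientation: [-1.268, 1.118, -1.117]
contact_force: [0.1, -0.5, -0.5]
grip_width: 0.0508
```

```bash
python3 go.py 457 -179 56 7; python3 - <<'E'
from meas import *
cv2.imwrite("pics/e2.png",cv2.resize(S["frame"][140:240,290:390],None,fx=5,fy=5))
E
```

```text
now [ 637.4 -115.8   58.5] yaw 7.1 t 10.7 grip 50.8 F [ 0.1 -0.5 -0.5]
shift [  40.4    2.9 -186.8] turn [0.1 0.1 0.1] dist 191.1
```

View pics/e2.png

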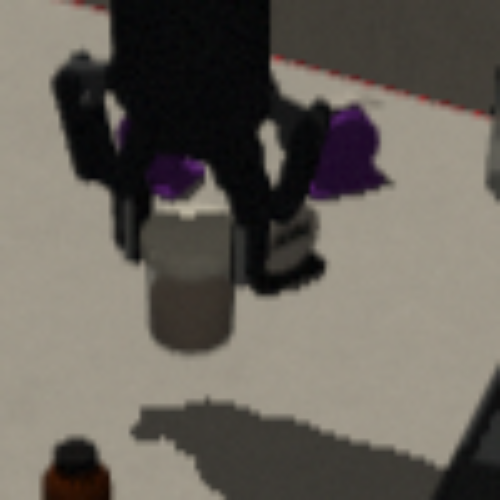

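Jar lifted and hanging upright. I'll carry it to the middle compartment of the three-tray.

drive_tool([
  [4, 0, -18, 0, 0, 0, 45],
  [11, 0, -52, 0, 0, 0, 45],
  [20, 0, -93, 0, 0, 0, 45],
  [29, 0, -134, 0, 0, 0, 45],
  [36, 0, -166, 0, 0, 0, 45],
])

```text
clock: 11.3
tcp_pos: [0.4744, -0.173, 0.0581]
orientation: [-1.268, 1.119, -1.118]
contact_force: [1.6, -0.6, -0.1]
grip_width: 0.0506
```

```bash
python3 go.py 457 -179 56 7
```

```text
now [ 474.4 -173.    58.1] yaw 7.1 t 11.3 grip 50.6 F [ 1.6 -0.6 -0.1]
shift [  3.8   2.2 -18. ] turn [0.2 0.1 0.1] dist 18.5
```

drive_tool([
  [2, 0, -9, 0, 0, 0, 45],
  [4, 3, -18, 0, 0, 0, 45],
  [4, 15, -18, 0, 0, 0, 45],
  [4, 25, -18, 0, 0, 0, 45],
  [4, 27, -18, 0, 0, 0, 45],
])

```text
clock: 11.8
tcp_pos: [0.4571, -0.1781, 0.0294]
orientation: [-1.269, 1.12, -1.115]
contact_force: [0.2, -0.4, -0.5]
grip_width: 0.0507
```

```bash
python3 go.py 457 -179 10 7; python3 - <<'E'
from meas import *
cv2.imwrite("pics/e3.png",cv2.resize(S["frame"][150:270,350:450],None,fx=5,fy=5))
E
```

```text
now [ 457.1 -178.1   29.4] yaw 7.1 t 11.8 grip 50.7 F [ 0.2 -0.4 -0.5]
shift [ 0.9 19.4 -0.2] turn [ 0.2  0.1 -0. ] dist 19.4
```

View pics/e3.png

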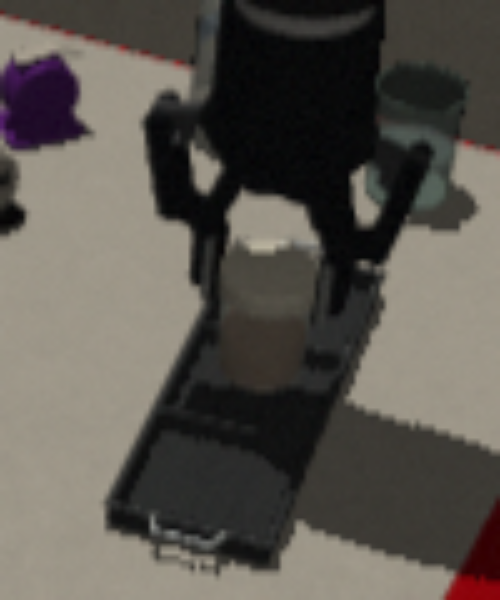

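```bash
cat > ov.py <<'E'
from meas import *
def quad(c,yaw,hx,hy,z):
    a=yaw;ex=np.array([np.cos(a),np.sin(a)]);ey=np.array([-ex[1],ex[0]])
    return [[*(np.array(c)+sx*hx*ex+sy*hy*ey),z] for sx,sy in((1,1),(1,-1),(-1,-1),(-1,1))]
def circ(c,rad,z): 
    t=np.linspace(0,2*np.pi,24,endpoint=False);return [[c[0]+rad*np.cos(k),c[1]+rad*np.sin(k),z] for k in t]
def draw(d,roi,f,polys,name):
    x0,y0,x1,y1=roi;im=cv2.resize(d["frame"][y0:y1,x0:x1],None,fx=f,fy=f,interpolation=cv2.INTER_CUBIC)
    for P,col in polys:
        q=((proj(d,P)-[x0-.5,y0-.5])*f).round().astype(np.int32);cv2.polylines(im,[q.reshape(-1,1,2)],True,col,1)
    cv2.imwrite(name,im)
TR={"t2":((.4625,.1592),.142,.0405,.0795),"t3":((.4568,-.1786),.125,.0405,.1185)}
def comp_c(t,y):
    c,a,_,_=TR[t];return (c[0]-np.sin(a)*y,c[1]+np.cos(a)*y)
E
python3 - <<'E'
from ov import *
p=r.get_obs()["tcp_pos"]
P=[(quad(*TR["t3"],.015),(0,255,0)),(circ(p[:2],.0235,p[2]-.0063),(0,0,255)),(circ(p[:2],.0235,.003),(255,0,0))]+[(quad(comp_c("t3",y),.125,.0375,.0375,.003),(0,200,200)) for y in(-.078,0,.078)]
draw(S,(350,150,450,270),5,P,"pics/e4.png")
t=[(quad(*TR[k],.015),(0,255,0)) for k in TR]+[(quad(*TR[k],0),(0,0,255)) for k in TR]
im=cv2.imread("pics/top0.png");T["frame"]=im;draw(T,(235,245,435,305),4,t,"pics/e5.png")
S["frame"]=cv2.imread("pics/side0.png");draw(S,(290,180,440,360),3.3,t,"pics/e6.png")
E
```

```text
(no output)
```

View pics/e4.png

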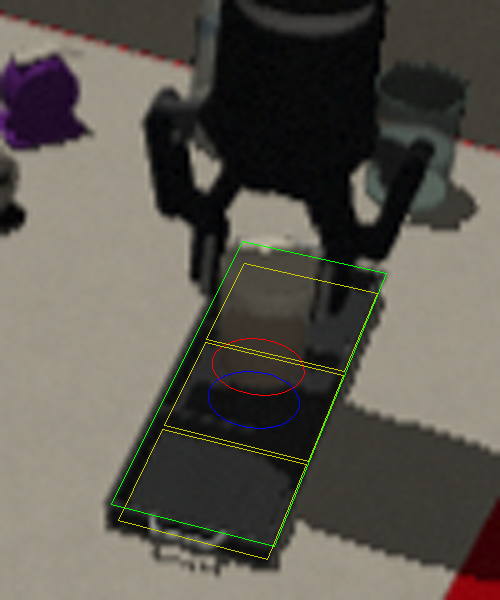

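View pics/e5.png

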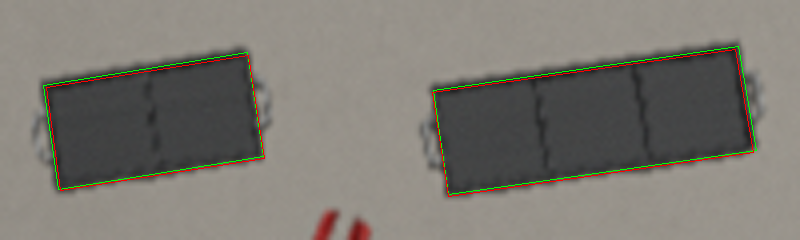

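View pics/e6.png

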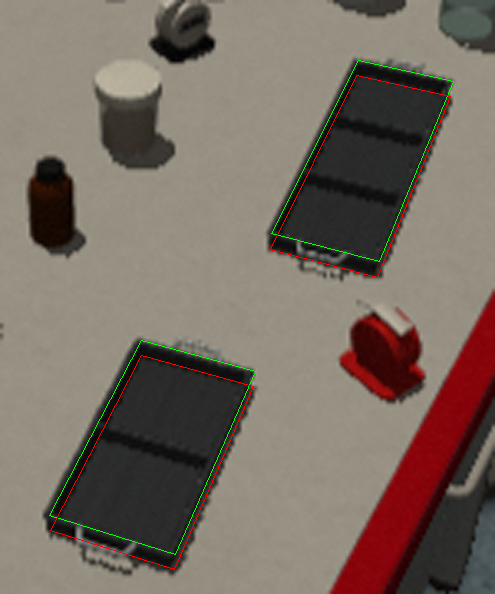

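The tray outlines fit in both views, and the jar's predicted footprint (blue) is in the middle compartment. I'll lower it.

drive_tool([
  [0, 7, 0, 0, 0, 0, 45],
  [0, 12, 0, 0, 0, 0, 45],
  [0, 16, 0, 0, 0, 0, 45],
  [0, 18, 0, 0, 0, 0, 45],
  [0, 19, 0, 0, 0, 0, 45],
])

```text
clock: 12.5
tcp_pos: [0.4574, -0.1787, 0.0117]
orientation: [-1.268, 1.119, -1.117]
contact_force: [0.5, -0.4, 0.2]
grip_width: 0.0508
```

drive_tool([
  [0, 1, 0, 0, 0, 0, 45],
  [0, 2, 0, 0, 0, 0, 45],
  [0, 3, 0, 0, 0, 0, 45],
])

```text
clock: 12.8
tcp_pos: [0.4575, -0.1789, 0.0091]
orientation: [-1.269, 1.119, -1.117]
contact_force: [-5.3, 1.1, 17.2]
grip_width: 0.0509
```

Contact with the floor (17 N). I'll back off 1 mm, open and rise.

drive_tool([
  [0, -1, 0, 0, 0, 0, 50],
  [0, -1, 0, 0, 0, 0, 55],
  [0, -1, 0, 0, 0, 0, 65],
  [0, -1, 0, 0, 0, 0, 75],
  [0, -1, 0, 0, 0, 0, 80],
])

```text
clock: 13.3
tcp_pos: [0.4574, -0.1789, 0.0101]
orientation: [-1.269, 1.119, -1.117]
contact_force: [0.1, 0.7, -0.2]
grip_width: 0.0799
```

drive_tool([
  [0, -10, 0, 0, 0, 0, 85],
  [0, -30, 0, 0, 0, 0, 85],
  [0, -55, 0, 0, 0, 0, 85],
  [0, -80, 0, 0, 0, 0, 85],
  [0, -85, 0, 0, 0, 0, 85],
])

```text
clock: 13.8
tcp_pos: [0.4597, -0.1792, 0.0982]
orientation: [-1.267, 1.115, -1.121]
contact_force: [0.6, -0.4, 0.8]
grip_width: 0.0853
```

```bash
python3 - <<'E'
from ov import *
p=r.get_obs()["tcp_pos"]
cv2.imwrite("pics/f1.png",cv2.resize(S["frame"][150:270,330:450],None,fx=5,fy=5))
E
python3 go.py 629 11 95 7
```

```text
now [ 458.3 -179.1   96.2] yaw 7.1 t 13.9 grip 85.3 F [-0.5  0.6 -0.9]
shift [-167.6    0.5  192.8] turn [0.1 0.1 0.2] dist 255.5
```

View pics/f1.png

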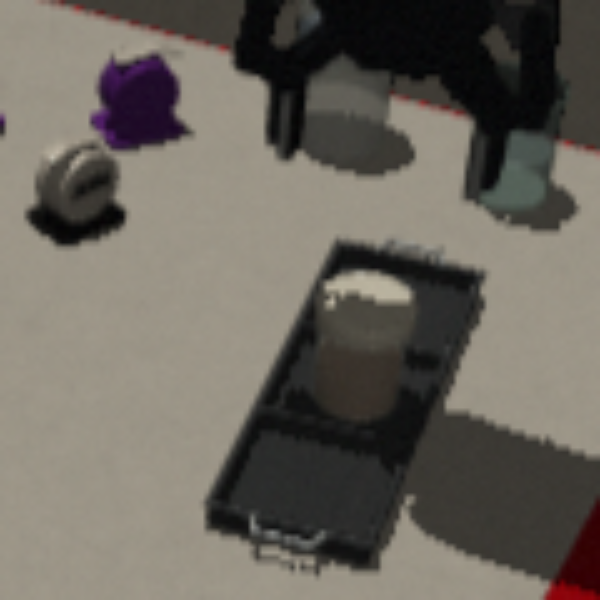

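Jar stands in the middle compartment, upright. Next is the oil bottle.

drive_tool([
  [-30, 0, 35, 0, 0, 0, 85],
  [-65, 0, 75, 0, 0, 0, 85],
  [-100, 0, 115, 0, 0, 0, 85],
  [-135, 0, 155, 0, 0, 0, 85],
  [-168, 0, 193, 0, 0, 0, 85],
])

```text
clock: 14.4
tcp_pos: [0.6228, 0.0056, 0.0939]
orientation: [-1.27, 1.118, -1.118]
contact_force: [-0.2, -0.1, -0.4]
grip_width: 0.0847
```

```bash
python3 go.py 629 10 45 7
```

```text
now [622.8   5.6  93.9] yaw 7.1 t 14.4 grip 84.7 F [-0.2 -0.1 -0.4]
shift [-3.8 48.9  6.9] turn [0.2 0.1 0.2] dist 49.5
```

drive_tool([
  [-2, 8, 4, 0, 0, 0, 85],
  [-4, 25, 7, 0, 0, 0, 75],
  [-4, 42, 7, 0, 0, 0, 75],
  [-4, 49, 7, 0, 0, 0, 75],
  [-4, 49, 7, 0, 0, 0, 75],
])

```text
clock: 14.9
tcp_pos: [0.6268, 0.0082, 0.0426]
orientation: [-1.273, 1.123, -1.118]
contact_force: [-0.6, -0.1, 0.4]
grip_width: 0.0751
```

```bash
python3 go.py 629 10 -12 7; python3 - <<'E'
from ov import *
cv2.imwrite("pics/f2.png",cv2.resize(S["frame"][170:270,260:360],None,fx=5,fy=5))
E
```

```text
now [626.8   8.2  42.6] yaw 7.0 t 14.9 grip 75.1 F [-0.6 -0.1  0.4]
shift [-1.7 54.6  2.8] turn [ 0.5 -0.   0.2] dist 54.7
```

View pics/f2.png

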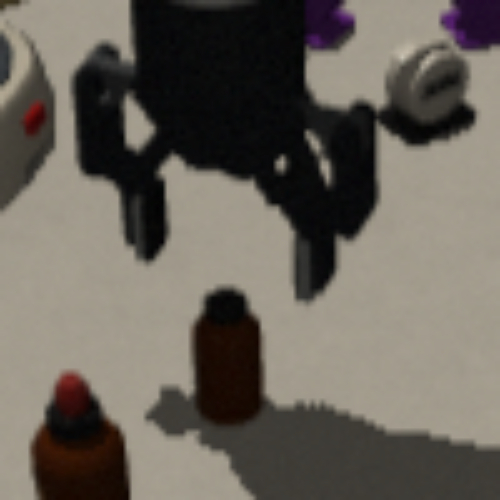

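Fingers straddle the oil bottle symmetrically (mid column about equal to the bottle column). I'll descend.

drive_tool([
  [-2, 12, 3, 0, 0, 0, 75],
  [-2, 28, 3, 0, 0, 0, 75],
  [-2, 42, 3, 0, 0, 0, 75],
  [-2, 52, 3, 0, 0, 0, 75],
  [-2, 54, 3, 0, 0, 0, 75],
])

```text
clock: 15.5
tcp_pos: [0.6298, 0.0111, -0.0114]
orientation: [-1.272, 1.122, -1.118]
contact_force: [0.2, 0.3, 0.7]
grip_width: 0.0749
```

drive_tool([
  [0, 0, 0, 0, 0, 0, 50],
  [0, 0, 0, 0, 0, 0, 35],
  [0, 0, 0, 0, 0, 0, 28],
  [0, 0, 0, 0, 0, 0, 28],
  [0, 0, 0, 0, 0, 0, 28],
])

```text
clock: 16.0
tcp_pos: [0.6303, 0.0113, -0.0107]
orientation: [-1.271, 1.121, -1.118]
contact_force: [-0.1, 0.8, 2.2]
grip_width: 0.0315
```

```bash
python3 go.py 629 10 -12 7; python3 - <<'E'
from ov import *
cv2.imwrite("pics/f3.png",cv2.resize(S["frame"][170:270,260:360],None,fx=5,fy=5))
E
```

```text
now [630.3  11.3 -10.7] yaw 7.0 t 16.0 grip 31.5 F [-0.1  0.8  2.2]
shift [ 1.1  1.3 -1.5] turn [0.3 0.  0.2] dist 2.2
```

View pics/f3.png

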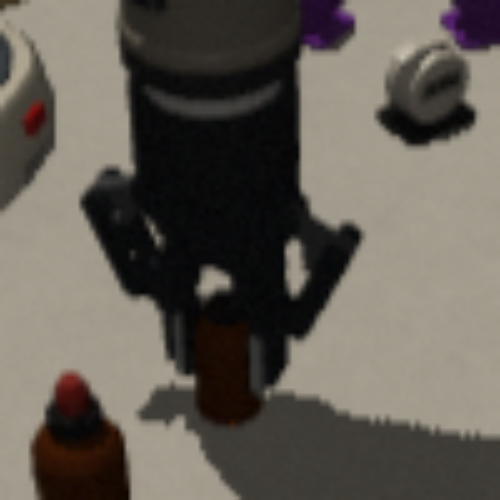

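drive_tool([
  [0, -6, 0, 0, 0, 0, 28],
  [0, -16, 0, 0, 0, 0, 28],
  [0, -30, 0, 0, 0, 0, 28],
  [0, -45, 0, 0, 0, 0, 28],
  [0, -52, 0, 0, 0, 0, 28],
])

```text
clock: 16.6
tcp_pos: [0.6319, 0.0117, 0.0438]
orientation: [-1.269, 1.119, -1.12]
contact_force: [-0.4, 0.6, -0.5]
grip_width: 0.0317
```

```bash
python3 go.py 447 -101 42 7
```

```text
now [631.9  11.7  43.8] yaw 7.0 t 16.6 grip 31.7 F [-0.4  0.6 -0.5]
shift [  89.2    2.7 -197.3] turn [0.2 0.  0.2] dist 216.6
```

drive_tool([
  [9, 0, -20, 0, 0, 0, 28],
  [25, 0, -56, 0, 0, 0, 28],
  [44, 0, -97, 0, 0, 0, 28],
  [63, 0, -138, 0, 0, 0, 28],
  [80, 0, -176, 0, 0, 0, 28],
])

```text
clock: 17.1
tcp_pos: [0.4653, -0.0904, 0.0451]
orientation: [-1.27, 1.119, -1.121]
contact_force: [0.7, -0.3, -0.2]
grip_width: 0.0319
```

```bash
python3 go.py 447 -101 14 7
```

```text
now [465.3 -90.4  45.1] yaw 7.0 t 17.1 grip 31.9 F [ 0.7 -0.3 -0.2]
shift [  8.2  31.2 -19.3] turn [ 0.2 -0.   0.2] dist 37.6
```

drive_tool([
  [4, 0, -10, 0, 0, 0, 28],
  [8, 4, -19, 0, 0, 0, 28],
  [8, 18, -19, 0, 0, 0, 28],
  [8, 29, -19, 0, 0, 0, 28],
  [8, 31, -19, 0, 0, 0, 28],
])

```text
clock: 17.6
tcp_pos: [0.4475, -0.0995, 0.0124]
orientation: [-1.27, 1.119, -1.117]
contact_force: [0.1, -0.2, -0.2]
grip_width: 0.032
```

```bash
python3 go.py 447 -101 -7 7;python3 - <<'E'
from ov import *
p=r.get_obs()["tcp_pos"]
P=[(circ(p[:2],.0165,.003),(255,0,0))]+[(quad(comp_c("t3",y),.125,.0375,.0375,.003),(0,200,200)) for y in(-.078,0,.078)]
draw(S,(330,150,450,270),5,P,"pics/f4.png")
E
```

```text
now [447.5 -99.5  12.4] yaw 7.1 t 17.6 grip 32.0 F [ 0.1 -0.2 -0.2]
shift [ 1.4 19.4 -0.6] turn [0.3 0.1 0.1] dist 19.5
```

View pics/f4.png

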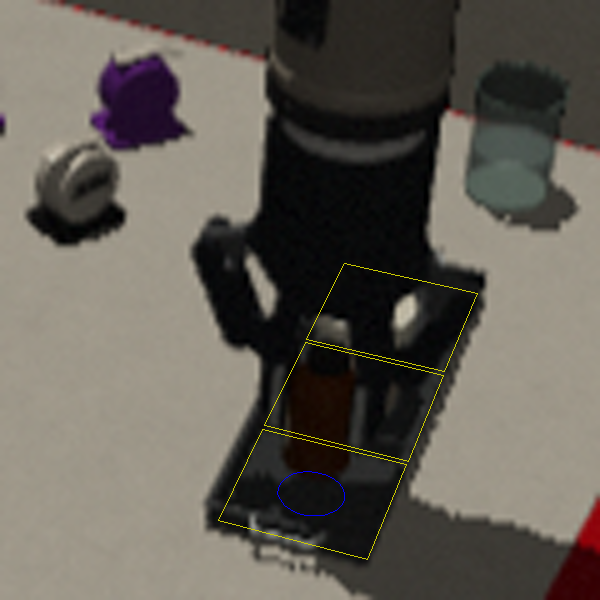

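drive_tool([
  [1, 8, 0, 0, 0, 0, 28],
  [1, 14, 0, 0, 0, 0, 28],
  [1, 17, 0, 0, 0, 0, 28],
  [1, 18, 0, 0, 0, 0, 28],
])

```text
clock: 18.1
tcp_pos: [0.4474, -0.1006, -0.0052]
orientation: [-1.271, 1.119, -1.117]
contact_force: [0.2, 0.4, -0.9]
grip_width: 0.0316
```

drive_tool([
  [0, 1, 0, 0, 0, 0, 28],
  [0, 2, 0, 0, 0, 0, 28],
])

```text
clock: 18.3
tcp_pos: [0.4475, -0.1006, -0.0072]
orientation: [-1.271, 1.119, -1.118]
contact_force: [0.0, -0.1, -0.8]
grip_width: 0.0318
```

drive_tool([
  [0, 1, 0, 0, 0, 0, 28],
  [0, 1.5, 0, 0, 0, 0, 28],
])

```text
clock: 18.5
tcp_pos: [0.4477, -0.1007, -0.008]
orientation: [-1.271, 1.119, -1.118]
contact_force: [-4.0, 1.6, 15.9]
grip_width: 0.0317
```

drive_tool([
  [0, -0.5, 0, 0, 0, 0, 36],
  [0, -0.5, 0, 0, 0, 0, 45],
  [0, -0.5, 0, 0, 0, 0, 55],
  [0, -0.5, 0, 0, 0, 0, 65],
  [0, -0.5, 0, 0, 0, 0, 65],
])

```text
clock: 19.0
tcp_pos: [0.4476, -0.1007, -0.0075]
orientation: [-1.271, 1.119, -1.118]
contact_force: [-0.4, -0.0, -0.2]
grip_width: 0.0648
```

drive_tool([
  [0, -10, 0, 0, 0, 0, 65],
  [0, -35, 0, 0, 0, 0, 65],
  [0, -65, 0, 0, 0, 0, 75],
  [0, -95, 0, 0, 0, 0, 85],
  [0, -105, 0, 0, 0, 0, 85],
])

```text
clock: 19.5
tcp_pos: [0.4498, -0.1004, 0.1006]
orientation: [-1.269, 1.115, -1.121]
contact_force: [0.5, -0.2, 0.7]
grip_width: 0.0849
```

```bash
python3 - <<'E'
from ov import *
cv2.imwrite("pics/f5.png",cv2.resize(S["frame"][150:270,310:450],None,fx=5,fy=5))
E
python3 go.py 662 -258 95 -24
```

```text
now [ 449.2 -100.6   99.1] yaw 7.1 t 19.6 grip 85.4 F [ 0.4 -0.2 -0.4]
shift [182.3   4.7 191.8] turn [-0.  31.1  0.3] dist 264.7
```

View pics/f5.png

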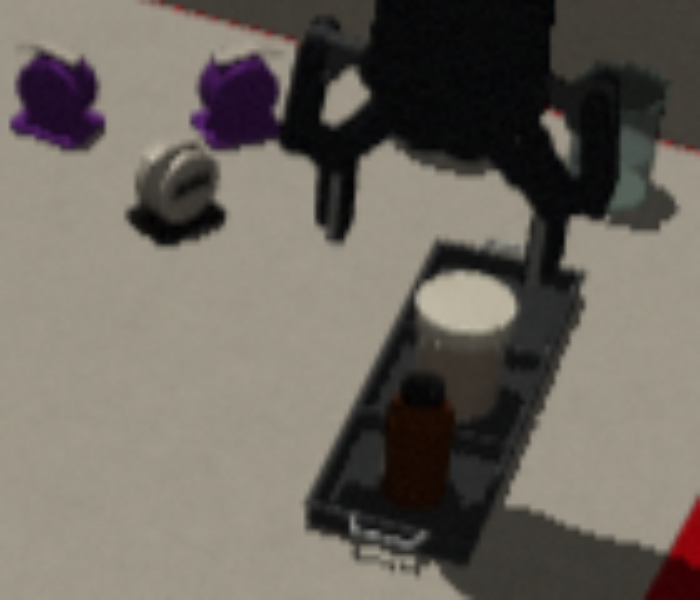

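Oil bottle is upright in the left end compartment. Next the grey counter, with the gripper turned to -24°.

drive_tool([
  [32, 0, 34, 0, 6, 0, 85],
  [68, 0, 72, 0, 13, 0, 85],
  [104, 0, 110, 0, 20, 0, 85],
  [140, 0, 148, 0, 26, 0, 85],
  [170, 0, 180, 0, 31, 0, 85],
])

```text
clock: 20.1
tcp_pos: [0.6483, -0.2478, 0.0974]
orientation: [-0.986, 1.512, -1.516]
contact_force: [0.8, 0.1, 0.9]
grip_width: 0.0851
```

```bash
python3 go.py 662 -258 40 -24
```

```text
now [ 648.3 -247.8   97.4] yaw -24.2 t 20.1 grip 85.1 F [0.8 0.1 0.9]
shift [ 3.3 57.4 16.7] turn [ 0.1 -0.2  0.3] dist 59.9
```

drive_tool([
  [2, 6, 9, 0, 0, 0, 80],
  [3, 25, 16, 0, 0, 0, 70],
  [3, 43, 16.5, 0, 0, 0, 70],
  [3, 52, 16.5, 0, 0, 0, 70],
  [3, 52, 16.5, 0, 0, 0, 70],
])

```text
clock: 20.6
tcp_pos: [0.6596, -0.2564, 0.0427]
orientation: [-0.989, 1.516, -1.513]
contact_force: [-0.2, 0.7, 0.2]
grip_width: 0.0701
```

```bash
python3 go.py 662 -258 -8 -24;python3 - <<'E'
from ov import *
p=r.get_obs()["tcp_pos"]
P=[(quad((.662,-.2585),-.42,.02,.025,.002),(0,255,0)),(quad(p[:2],np.radians(-24),.012,.011,.04),(0,0,255))]
draw(S,(290,130,400,230),6,P,"pics/g1.png")
draw(T,(370,180,440,240),6,P,"pics/g2.png")
E
```

```text
now [ 659.6 -256.4   42.7] yaw -24.1 t 20.6 grip 70.1 F [-0.2  0.7  0.2]
shift [ 0.1 50.6  3.2] turn [ 0.4 -0.1  0.4] dist 50.7
```

View pics/g1.png

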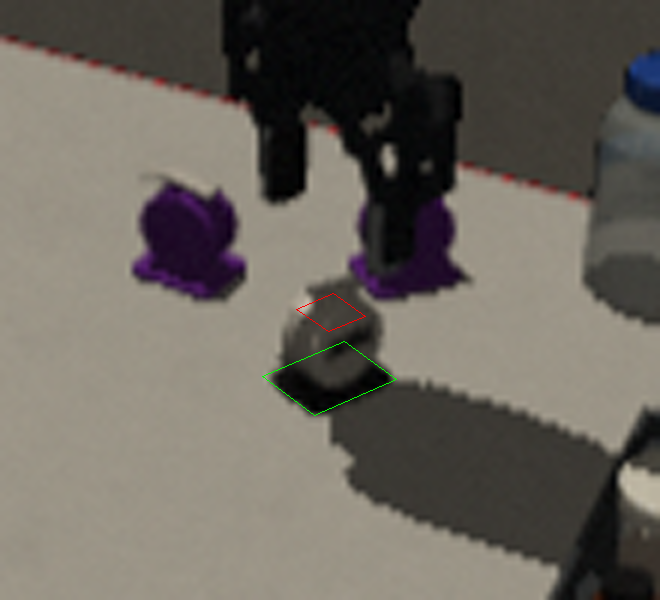

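View pics/g2.png

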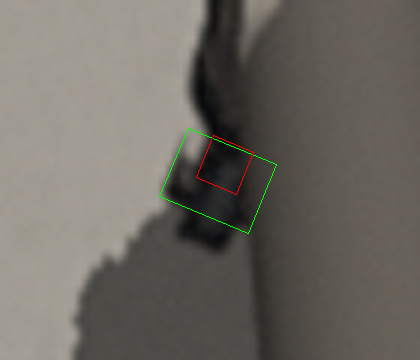

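The predicted foot outline matches the counter's dark foot in the side view, and the fingers stand either side of the drum faces. I'll descend.

drive_tool([
  [0, 12, 3, 0, 0, 0, 70],
  [0, 26, 3, 0, 0, 0, 70],
  [0, 40, 3, 0, 0, 0, 70],
  [0, 49, 3, 0, 0, 0, 70],
  [0, 50, 3, 0, 0, 0, 70],
])

```text
clock: 21.2
tcp_pos: [0.6626, -0.2581, -0.0069]
orientation: [-0.989, 1.515, -1.513]
contact_force: [-0.4, -0.5, 0.7]
grip_width: 0.0699
```

drive_tool([
  [0, 0, 0, 0, 0, 0, 45],
  [0, 0, 0, 0, 0, 0, 30],
  [0, 0, 0, 0, 0, 0, 19],
  [0, 0, 0, 0, 0, 0, 19],
  [0, 0, 0, 0, 0, 0, 19],
], squeeze=40)

```text
clock: 21.7
tcp_pos: [0.6631, -0.2582, -0.0062]
orientation: [-0.988, 1.514, -1.514]
contact_force: [0.2, 0.5, 2.0]
grip_width: 0.0231
```

```bash
python3 go.py 662 -258 -8 -24;python3 - <<'E'
from ov import *
cv2.imwrite("pics/g3.png",cv2.resize(S["frame"][130:230,290:400],None,fx=6,fy=6))
E
```

```text
now [ 663.1 -258.2   -6.2] yaw -24.1 t 21.7 grip 23.1 F [0.2 0.5 2. ]
shift [ 0.2  1.8 -1.1] turn [ 0.2 -0.1  0.4] dist 2.1
```

View pics/g3.png

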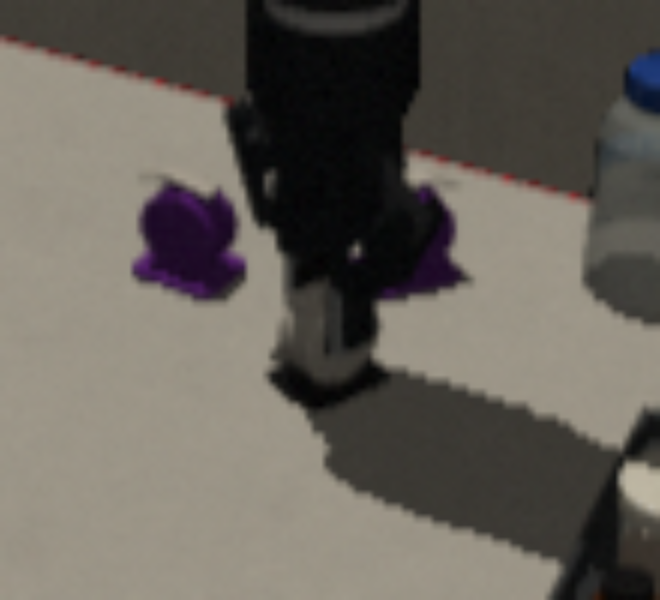

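drive_tool([
  [0, -6, 0, 0, 0, 0, 19],
  [0, -16, 0, 0, 0, 0, 19],
  [0, -30, 0, 0, 0, 0, 19],
  [0, -45, 0, 0, 0, 0, 19],
  [0, -54, 0, 0, 0, 0, 19],
])

```text
clock: 22.3
tcp_pos: [0.6646, -0.2583, 0.0504]
orientation: [-0.986, 1.512, -1.516]
contact_force: [-0.4, -0.7, -1.1]
grip_width: 0.0235
```

```bash
python3 go.py 466.5 -256 48 7;python3 - <<'E'
from ov import *
cv2.imwrite("pics/g4.png",cv2.resize(S["frame"][120:230,290:400],None,fx=5,fy=5))
E
```

```text
now [ 664.6 -258.3   50.4] yaw -24.1 t 22.3 grip 23.5 F [-0.4 -0.7 -1.1]
shift [  78.9    3.2 -181.7] turn [  0.2 -31.1   0.3] dist 198.1
```

View pics/g4.png

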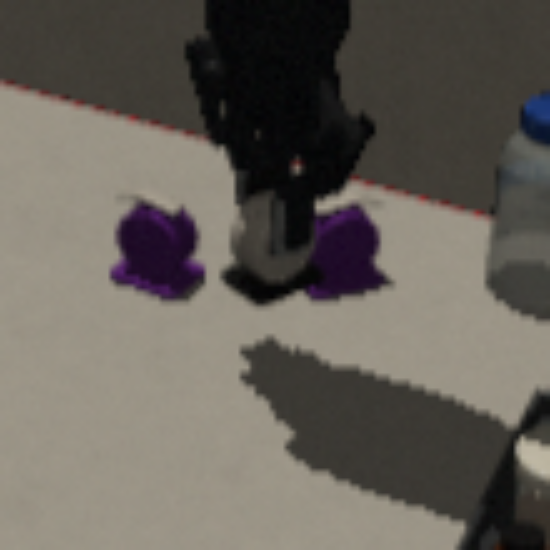

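drive_tool([
  [8, 0, -18, 0, -3, 0, 19],
  [23, 0, -52, 0, -9, 0, 19],
  [40, 0, -92, 0, -16, 0, 19],
  [57, 0, -132, 0, -23, 0, 19],
  [72, 0, -165, 0, -29, 0, 19],
])

```text
clock: 22.9
tcp_pos: [0.4819, -0.2565, 0.0504]
orientation: [-1.257, 1.144, -1.144]
contact_force: [0.3, -1.1, -0.9]
grip_width: 0.0234
```

```bash
python3 go.py 466.5 -256 18 7
```

```text
now [ 481.9 -256.5   50.4] yaw 5.1 t 22.9 grip 23.4 F [ 0.3 -1.1 -0.9]
shift [ -2.1  32.5 -15.2] turn [ 0.3 -1.9  0.3] dist 35.9
```

drive_tool([
  [-1, 0, -8, 0, -2, 0, 19],
  [-2, 5, -15, 0, -2, 0, 19],
  [-2, 19, -15, 0.3, -2, 0.3, 19],
  [-2, 30, -15, 0.3, -2, 0.3, 19],
  [-2, 32, -15, 0.3, -2, 0.3, 19],
])

```text
clock: 23.4
tcp_pos: [0.4663, -0.2554, 0.0169]
orientation: [-1.265, 1.119, -1.115]
contact_force: [0.5, 0.1, -0.9]
grip_width: 0.0233
```

```bash
python3 go.py 466.5 -256 -3 7;python3 - <<'E'
from ov import *
p=r.get_obs()["tcp_pos"]
P=[(quad(p[:2],np.radians(7),.02,.025,.003),(255,0,0))]+[(quad(comp_c("t3",y),.125,.0375,.0375,.003),(0,200,200)) for y in(-.078,0,.078)]
draw(S,(350,130,450,260),5,P,"pics/g5.png")
E
```

```text
now [ 466.3 -255.4   16.9] yaw 7.1 t 23.4 grip 23.3 F [ 0.5  0.1 -0.9]
shift [ 0.7 19.9  0.1] turn [ 0.1  0.1 -0.1] dist 19.9
```

View pics/g5.png

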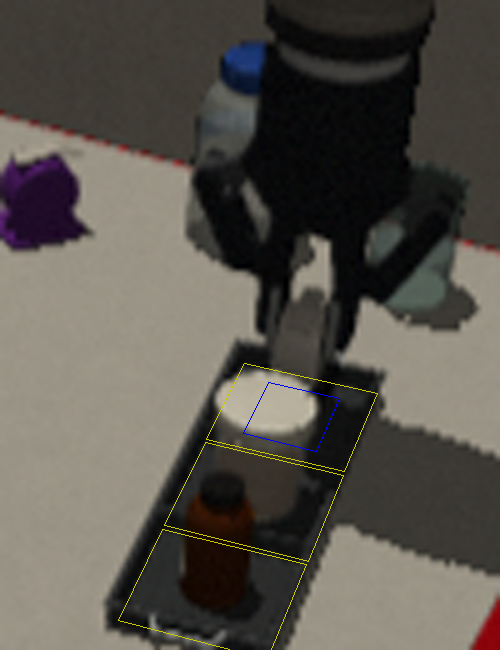

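drive_tool([
  [0.5, 8, 0, 0, 0, 0, 19],
  [0.5, 14, 0, 0, 0, 0, 19],
  [0.5, 17, 0, 0, 0, 0, 19],
  [0.5, 18.5, 0, 0, 0, 0, 19],
])

```text
clock: 23.9
tcp_pos: [0.4668, -0.2558, -0.0011]
orientation: [-1.265, 1.118, -1.115]
contact_force: [0.4, -0.0, -0.3]
grip_width: 0.0234
```

drive_tool([
  [0, 1, 0, 0, 0, 0, 19],
  [0, 2, 0, 0, 0, 0, 19],
])

```text
clock: 24.1
tcp_pos: [0.4669, -0.2558, -0.003]
orientation: [-1.265, 1.118, -1.115]
contact_force: [-0.4, -0.2, -0.9]
grip_width: 0.0233
```

drive_tool([
  [0, 1, 0, 0, 0, 0, 19],
  [0, 1.5, 0, 0, 0, 0, 19],
])

```text
clock: 24.3
tcp_pos: [0.4669, -0.2557, -0.0033]
orientation: [-1.266, 1.118, -1.115]
contact_force: [-6.2, 3.3, 17.2]
grip_width: 0.0234
```

drive_tool([
  [0, -0.5, 0, 0, 0, 0, 28],
  [0, -0.5, 0, 0, 0, 0, 40],
  [0, -0.5, 0, 0, 0, 0, 55],
  [0, -0.5, 0, 0, 0, 0, 65],
  [0, -0.5, 0, 0, 0, 0, 65],
])

```text
clock: 24.8
tcp_pos: [0.4669, -0.2557, -0.003]
orientation: [-1.266, 1.118, -1.115]
contact_force: [0.5, -1.1, -0.3]
grip_width: 0.0647
```

drive_tool([
  [0, -10, 0, 0, 0, 0, 65],
  [0, -35, 0, 0, 0, 0, 65],
  [0, -65, 0, 0, 0, 0, 75],
  [0, -100, 0, 0, 0, 0, 85],
  [0, -125, 0, 0, 0, 0, 85],
])

```text
clock: 25.3
tcp_pos: [0.4678, -0.2559, 0.1248]
orientation: [-1.266, 1.116, -1.117]
contact_force: [0.9, -0.4, 0.1]
grip_width: 0.0846
```

```bash
python3 - <<'E'
from ov import *
cv2.imwrite("pics/g6.png",cv2.resize(S["frame"][140:270,340:450],None,fx=4.5,fy=4.5))
E
python3 go.py 638 122 130 7; python3 go.py 500 20 130 7
```

```text
now [ 469.7 -256.8  126.3] yaw 7.2 t 25.4 grip 85.0 F [ 1.1 -0.8 -0.4]
shift [-354.8   -3.9  214.1] turn [-0.3  0.2  0.2] dist 414.5
now [ 469.7 -256.8  126.3] yaw 7.2 t 25.4 grip 85.0 F [ 1.1 -0.8 -0.4]
shift [-270.8   -4.3   64.5] turn [-0.3  0.2  0.2] dist 278.4
```

View pics/g6.png

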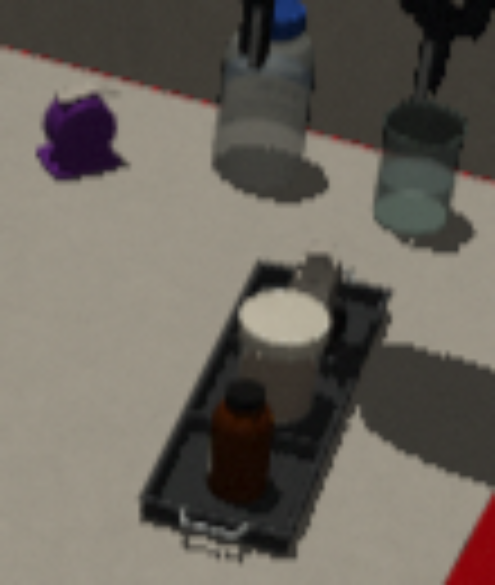

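All three of the counting kit are in the long tray. Next is the left jar at (0.656, 0.259).

```bash
python3 go.py 656 259 120 8
```

```text
now [ 469.7 -256.8  126.3] yaw 7.2 t 25.4 grip 85.0 F [ 1.1 -0.8 -0.4]
shift [-488.6    5.9  249. ] turn [-0.2 -0.8  0.2] dist 548.4
```

drive_tool([
  [-30, 0, 15, 0, 0, 0, 85],
  [-70, 0, 36, 0, 0, 0, 85],
  [-112, 0, 57, 0, 0, 0, 85],
  [-154, 0, 79, 0, 0, 0, 85],
  [-196, 0, 100, 0, 0, 0, 85],
])

```text
clock: 25.9
tcp_pos: [0.5445, -0.0482, 0.1259]
orientation: [-1.265, 1.113, -1.121]
contact_force: [0.4, -0.5, -0.8]
grip_width: 0.0852
```

drive_tool([
  [-42, 0, 21, 0, 0, 0, 85],
  [-84, 0, 43, 0, 0, 0, 85],
  [-126, 0, 64, 0, 0, 0, 85],
  [-168, 0, 86, 0, 0, 0, 85],
  [-205, 0, 105, 0, 0, 0, 85],
])

```text
clock: 26.4
tcp_pos: [0.6231, 0.1708, 0.1251]
orientation: [-1.266, 1.113, -1.119]
contact_force: [0.8, -0.7, 0.4]
grip_width: 0.0854
```

```bash
python3 go.py 656 259 60 8
```

```text
now [623.1 170.8 125.1] yaw 7.2 t 26.4 grip 85.4 F [ 0.8 -0.7  0.4]
shift [-83.6  65.   43.5] turn [-0.2 -0.8  0.2] dist 114.4
```

drive_tool([
  [-35, 0, 18, 0, -1, 0, 85],
  [-70, 15, 36, 0, -1, 0, 85],
  [-84, 40, 43, 0, -1, 0, 85],
  [-84, 60, 43, 0, -1, 0, 85],
  [-84, 62, 43, 0, -1, 0, 85],
])

```text
clock: 26.9
tcp_pos: [0.6529, 0.2588, 0.059]
orientation: [-1.28, 1.102, -1.104]
contact_force: [-0.0, -1.2, -0.3]
grip_width: 0.0851
```

```bash
python3 go.py 656 259 6 8;  python3 - <<'E'
from ov import *
cv2.imwrite("pics/h1.png",cv2.resize(S["frame"][210:350,160:300],None,fx=4,fy=4))
E
```

```text
now [652.9 258.8  59. ] yaw 8.3 t 26.9 grip 85.1 F [-0.  -1.2 -0.3]
shift [ 0.1 53.   3.3] turn [0.2 0.3 0.3] dist 53.1
```

View pics/h1.png

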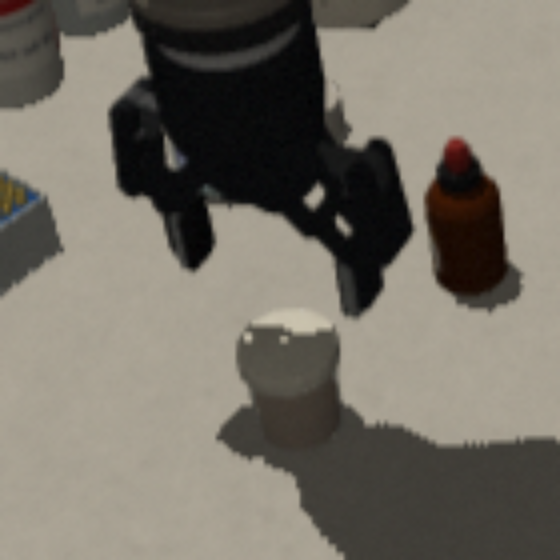

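drive_tool([
  [0, 14, 3, 0, 0, 0, 85],
  [0, 30, 3, 0, 0, 0, 85],
  [0, 43, 3, 0, 0, 0, 85],
  [0, 51, 3, 0, 0, 0, 85],
  [0, 52, 3, 0, 0, 0, 85],
], squeeze=25)

```text
clock: 27.5
tcp_pos: [0.657, 0.2582, 0.0084]
orientation: [-1.277, 1.102, -1.106]
contact_force: [-0.4, 0.8, 0.4]
grip_width: 0.0851
```

drive_tool([
  [0, 0, 0, 0, 0, 0, 60],
  [0, 0, 0, 0, 0, 0, 45],
  [0, 0, 0, 0, 0, 0, 45],
  [0, 0, 0, 0, 0, 0, 45],
  [0, 0, 0, 0, 0, 0, 45],
])

```text
clock: 28.0
tcp_pos: [0.6573, 0.2584, 0.009]
orientation: [-1.277, 1.102, -1.106]
contact_force: [-0.7, -0.2, 2.1]
grip_width: 0.0507
```

```bash
python3 go.py 656 259 6 8;  python3 - <<'E'
from ov import *
cv2.imwrite("pics/h2.png",cv2.resize(S["frame"][210:350,160:300],None,fx=4,fy=4))
E
```

```text
now [657.3 258.4   9. ] yaw 8.2 t 28.0 grip 50.7 F [-0.7 -0.2  2.1]
shift [-0.8  3.  -1.2] turn [0.  0.2 0.2] dist 3.3
```

View pics/h2.png

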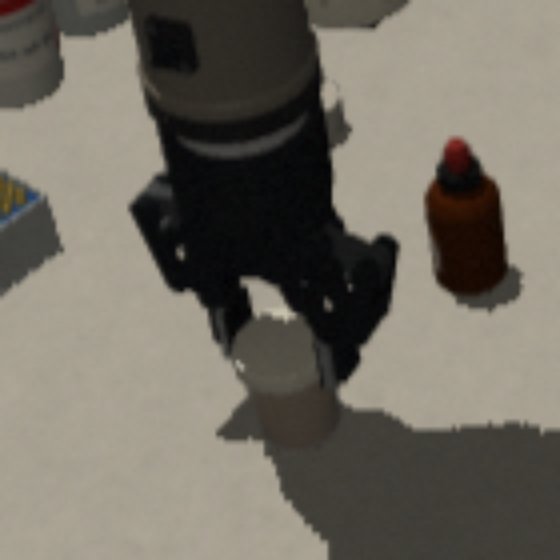

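drive_tool([
  [0, -6, 0, 0, 0, 0, 45],
  [0, -15, 0, 0, 0, 0, 45],
  [0, -28, 0, 0, 0, 0, 45],
  [0, -42, 0, 0, 0, 0, 45],
  [0, -50, 0, 0, 0, 0, 45],
], squeeze=30)

```text
clock: 28.6
tcp_pos: [0.6582, 0.2593, 0.0615]
orientation: [-1.274, 1.1, -1.107]
contact_force: [0.7, 0.1, -0.1]
grip_width: 0.0511
```

```bash
python3 go.py 457 198 59 8;  python3 - <<'E'
from ov import *
cv2.imwrite("pics/h3.png",cv2.resize(S["frame"][210:350,160:300],None,fx=4,fy=4))
E
```

```text
now [658.2 259.3  61.5] yaw 8.2 t 28.6 grip 51.1 F [ 0.7  0.1 -0.1]
shift [  32.     2.2 -207.8] turn [-0.1  0.2  0.2] dist 210.3
```

View pics/h3.png

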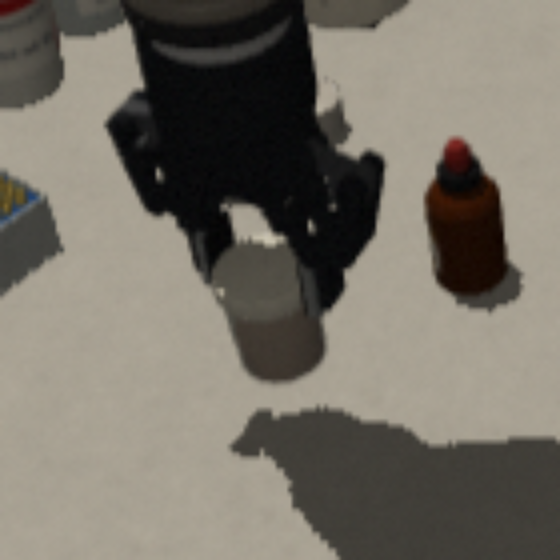

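drive_tool([
  [3, 0, -20, 0, 0, 0, 45],
  [9, 0, -58, 0, 0, 0, 45],
  [16, 0, -102, 0, 0, 0, 45],
  [23, 0, -147, 0, 0, 0, 45],
  [29, 0, -187, 0, 0, 0, 45],
])

```text
clock: 29.2
tcp_pos: [0.475, 0.203, 0.0605]
orientation: [-1.275, 1.1, -1.107]
contact_force: [0.3, 1.3, -0.6]
grip_width: 0.0506
```

```bash
python3 go.py 457 198 32 8
```

```text
now [475.  203.   60.5] yaw 8.2 t 29.2 grip 50.6 F [ 0.3  1.3 -0.6]
shift [  2.3  28.5 -18.6] turn [-0.1  0.2  0.2] dist 34.1
```

drive_tool([
  [1, 0, -10, 0, 0, 0, 45],
  [2, 4, -18.5, 0, 0, 0, 45],
  [2, 16, -18.5, 0, 0, 0, 45],
  [2, 26, -18.5, 0, 0, 0, 45],
  [2, 28, -18.5, 0, 0, 0, 45],
])

```text
clock: 29.7
tcp_pos: [0.4572, 0.1982, 0.0307]
orientation: [-1.276, 1.102, -1.106]
contact_force: [-0.4, -0.0, 0.0]
grip_width: 0.0507
```

```bash
python3 go.py 457 198 12 8;python3 - <<'E'
from ov import *
p=r.get_obs()["tcp_pos"]
P=[(circ(p[:2],.0235,p[2]-.009),(0,0,255)),(circ(p[:2],.0235,.003),(255,0,0))]+[(quad(comp_c("t2",y),.142,.0375,.0375,.003),(0,200,200)) for y in(-.039,.039)]
draw(S,(270,220,390,360),4.2,P,"pics/h4.png")
E
```

```text
now [457.2 198.2  30.7] yaw 8.2 t 29.7 grip 50.7 F [-0.4 -0.   0. ]
shift [ 0.1 18.7 -0.2] turn [0.  0.2 0.2] dist 18.7
```

View pics/h4.png

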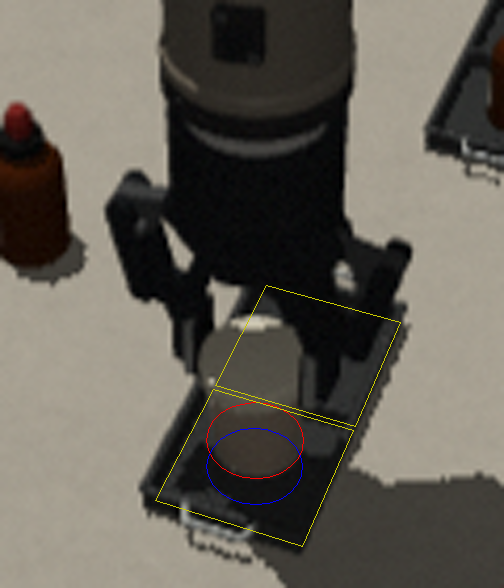

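drive_tool([
  [0, 7, 0, 0, 0, 0, 45],
  [0, 12, 0, 0, 0, 0, 45],
  [0, 15, 0, 0, 0, 0, 45],
  [0, 17, 0, 0, 0, 0, 45],
])

```text
clock: 30.2
tcp_pos: [0.4571, 0.1984, 0.0141]
orientation: [-1.276, 1.102, -1.106]
contact_force: [0.3, -0.2, 0.0]
grip_width: 0.0507
```

drive_tool([
  [0, 1, 0, 0, 0, 0, 45],
  [0, 2, 0, 0, 0, 0, 45],
])

```text
clock: 30.4
tcp_pos: [0.4572, 0.1984, 0.0121]
orientation: [-1.276, 1.102, -1.106]
contact_force: [-0.2, 0.5, 0.0]
grip_width: 0.0505
```

drive_tool([
  [0, 1, 0, 0, 0, 0, 45],
  [0, 1.5, 0, 0, 0, 0, 45],
])

```text
clock: 30.6
tcp_pos: [0.4572, 0.1988, 0.0117]
orientation: [-1.276, 1.101, -1.106]
contact_force: [-5.5, -2.4, 18.5]
grip_width: 0.0506
```

drive_tool([
  [0, -0.5, 0, 0, 0, 0, 54],
  [0, -0.5, 0, 0, 0, 0, 62],
  [0, -0.5, 0, 0, 0, 0, 72],
  [0, -0.5, 0, 0, 0, 0, 82],
  [0, -0.5, 0, 0, 0, 0, 82],
])

```text
clock: 31.1
tcp_pos: [0.4572, 0.1988, 0.0121]
orientation: [-1.276, 1.101, -1.106]
contact_force: [0.3, 0.5, 0.1]
grip_width: 0.0818
```

drive_tool([
  [0, -10, 0, 0, 0, 0, 85],
  [0, -35, 0, 0, 0, 0, 85],
  [0, -65, 0, 0, 0, 0, 85],
  [0, -95, 0, 0, 0, 0, 85],
  [0, -105, 0, 0, 0, 0, 85],
])

```text
clock: 31.6
tcp_pos: [0.4586, 0.2003, 0.1205]
orientation: [-1.271, 1.098, -1.107]
contact_force: [-0.1, 0.2, 0.0]
grip_width: 0.0849
```

```bash
python3 - <<'E'
from ov import *
np.set_printoptions(precision=4,suppress=True)
cv2.imwrite("pics/h5.png",cv2.resize(S["frame"][220:360,240:390],None,fx=4,fy=4))
a=T["frame"][195:240,265:335];cv2.imwrite("pics/h6.png",cv2.resize(a,None,fx=8,fy=8,interpolation=cv2.INTER_NEAREST))
E
python3 go.py 639 123 110 8
```

```text
now [458.2 199.6 118.8] yaw 8.2 t 31.7 grip 85.0 F [-0.3 -0.3 -0.2]
shift [101.4   9.8 168.1] turn [-0.2  0.2  0.2] dist 196.6
```

View pics/h5.png

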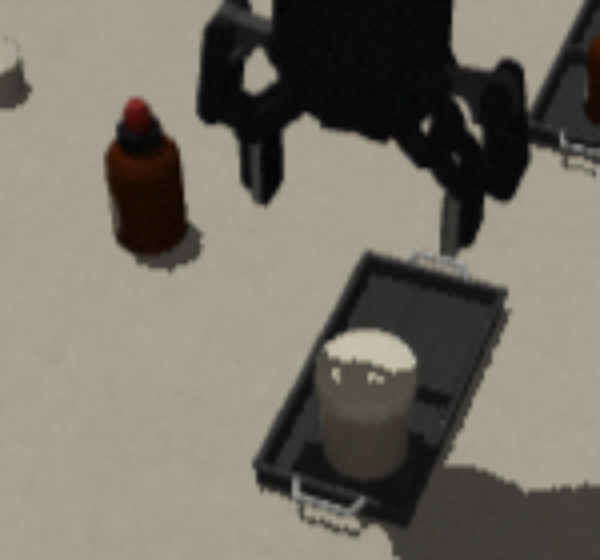

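Jar is in place. Now the stain bottle: it is 99 tall, so I must keep the palm (about TCP+104) above it and grip near 40–55 mm.

drive_tool([
  [18, 0, 30, 0, 0, 0, 85],
  [42, 0, 70, 0, 0, 0, 85],
  [67, 0, 110, 0, 0, 0, 85],
  [90, 0, 150, 0, 0, 0, 85],
  [101, 0, 168, 0, 0, 0, 85],
])

```text
clock: 32.2
tcp_pos: [0.6416, 0.1197, 0.1174]
orientation: [-1.273, 1.103, -1.112]
contact_force: [-1.2, 0.2, 0.4]
grip_width: 0.0845
```

```bash
python3 go.py 639 123.5 75 8;python3 - <<'E'
from ov import *
p=r.get_obs()["tcp_pos"]
cv2.imwrite("pics/i1.png",cv2.resize(S["frame"][180:300,220:340],None,fx=5,fy=5))
print(proj(S,[[.639,.1235,0],[.639,.1235,.05],[.639,.1235,.095],p+[0,0,.044]])*1-[219.5,179.5])
E
```

```text
now [641.6 119.7 117.4] yaw 7.9 t 32.2 grip 84.5 F [-1.2  0.2  0.4]
shift [-4.3 42.4 -2.1] turn [-0.1 -0.1  0.3] dist 42.7
[[57.29872839 98.72864826]
 [55.75340205 82.89648171]
 [54.27884037 67.78931266]
 [52.15423818 42.83739809]]
```

View pics/i1.png

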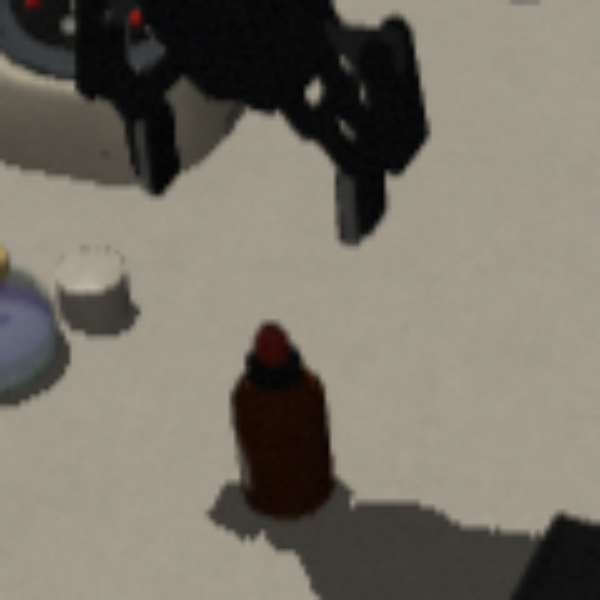

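The predicted axis (teat at (271,339), base at (286,493)) agrees with the picture. I'll descend in steps.

drive_tool([
  [-4, 8, -2, 0, 0, 0, 80],
  [-4, 24, -2, 0, 0, 0, 75],
  [-4, 40, -2, 0, 0, 0, 75],
  [-4, 55, -2, 0, 0, 0, 75],
  [-4, 60, -2, 0, 0, 0, 75],
])

```text
clock: 32.8
tcp_pos: [0.6363, 0.1234, 0.0544]
orientation: [-1.276, 1.105, -1.109]
contact_force: [0.4, 0.3, 1.6]
grip_width: 0.0746
```

```bash
python3 go.py 639 123.5 2 8;python3 - <<'E'
from ov import *
cv2.imwrite("pics/i2.png",cv2.resize(S["frame"][180:300,220:340],None,fx=5,fy=5))
E
```

```text
now [636.3 123.4  54.4] yaw 7.9 t 32.8 grip 74.6 F [0.4 0.3 1.6]
shift [ 0.  52.4  2.8] turn [ 0.1 -0.1  0.3] dist 52.5
```

View pics/i2.png

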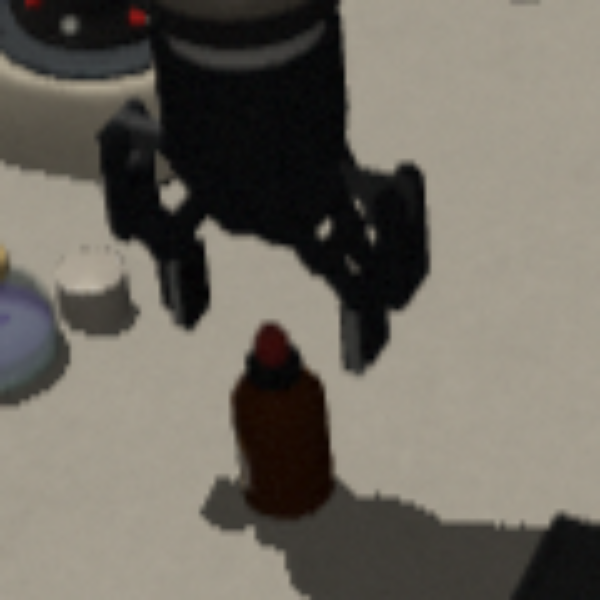

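drive_tool([
  [0, 12, 2.5, 0, 0, 0, 75],
  [0, 26, 2.5, 0, 0, 0, 75],
  [0, 38, 2.5, 0, 0, 0, 75],
  [0, 46, 2.5, 0, 0, 0, 75],
  [0, 48, 2.5, 0, 0, 0, 75],
])

```text
clock: 33.4
tcp_pos: [0.6389, 0.1234, 0.0063]
orientation: [-1.277, 1.106, -1.109]
contact_force: [0.5, -0.6, 0.1]
grip_width: 0.0751
```

```bash
python3 go.py 639 123.5 2 8;python3 - <<'E'
from ov import *
cv2.imwrite("pics/i3.png",cv2.resize(S["frame"][180:300,220:340],None,fx=5,fy=5))
E
```

```text
now [638.9 123.4   6.3] yaw 7.9 t 33.4 grip 75.1 F [ 0.5 -0.6  0.1]
shift [-0.1  4.3  0.1] turn [ 0.1 -0.1  0.3] dist 4.3
```

View pics/i3.png

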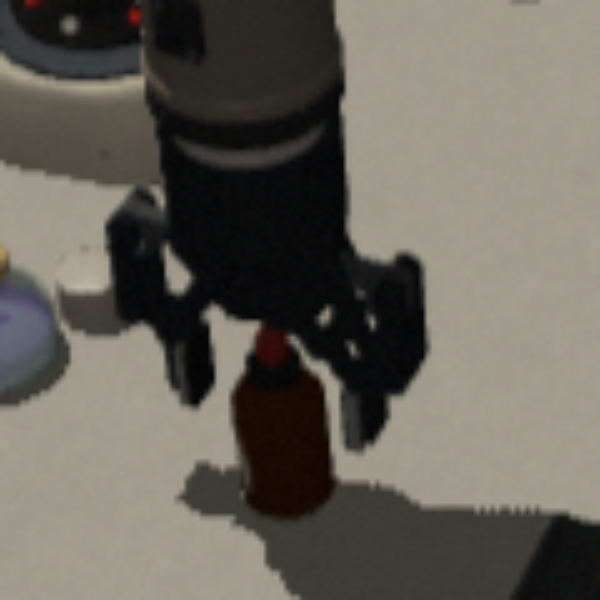

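drive_tool([
  [0, 2, 0, 0, 0, 0, 75],
  [0, 4, 0, 0, 0, 0, 75],
])

```text
clock: 33.7
tcp_pos: [0.64, 0.1239, 0.0038]
orientation: [-1.274, 1.105, -1.11]
contact_force: [0.2, -0.3, -0.5]
grip_width: 0.075
```

drive_tool([
  [0, 0, 0, 0, 0, 0, 60],
  [0, 0, 0, 0, 0, 0, 48],
  [0, 0, 0, 0, 0, 0, 37],
  [0, 0, 0, 0, 0, 0, 37],
  [0, 0, 0, 0, 0, 0, 37],
], squeeze=35)

```text
clock: 34.2
tcp_pos: [0.6401, 0.124, 0.0044]
orientation: [-1.274, 1.104, -1.11]
contact_force: [-1.2, -0.4, 6.2]
grip_width: 0.0406
```

```bash
python3 go.py 639 123.5 2 8;python3 - <<'E'
from ov import *
cv2.imwrite("pics/i4.png",cv2.resize(S["frame"][180:300,220:340],None,fx=5,fy=5))
E
```

```text
now [640.1 124.    4.4] yaw 7.9 t 34.2 grip 40.6 F [-1.2 -0.4  6.2]
shift [ 0.3  2.4 -1.2] turn [-0.  -0.1  0.3] dist 2.7
```

View pics/i4.png

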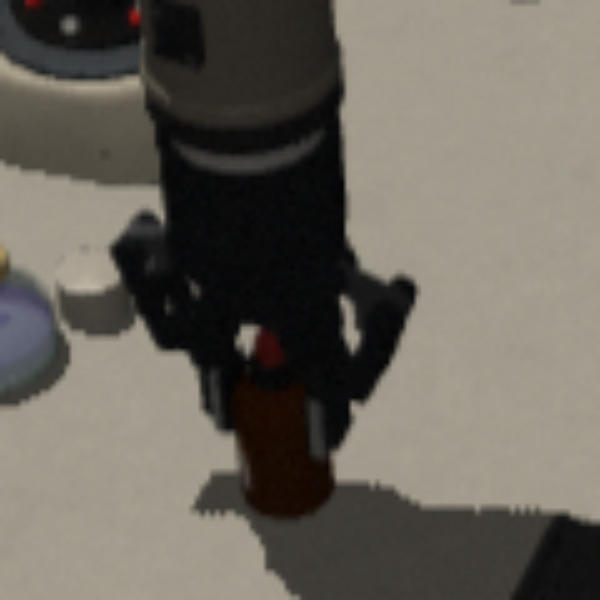

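drive_tool([
  [0, -5, 0, 0, 0, 0, 37],
  [0, -14, 0, 0, 0, 0, 37],
  [0, -26, 0, 0, 0, 0, 37],
  [0, -40, 0, 0, 0, 0, 37],
  [0, -48, 0, 0, 0, 0, 37],
])

```text
clock: 34.8
tcp_pos: [0.641, 0.1246, 0.0545]
orientation: [-1.272, 1.103, -1.111]
contact_force: [-0.1, -0.4, -0.4]
grip_width: 0.0402
```

```bash
python3 go.py 468 120.5 54 8;python3 - <<'E'
from ov import *
cv2.imwrite("pics/i5.png",cv2.resize(S["frame"][160:300,220:340],None,fx=4,fy=4))
E
```

```text
now [641.  124.6  54.5] yaw 7.9 t 34.8 grip 40.2 F [-0.1 -0.4 -0.4]
shift [ -19.8   -0.  -171.9] turn [-0.2 -0.1  0.2] dist 173.1
```

View pics/i5.png

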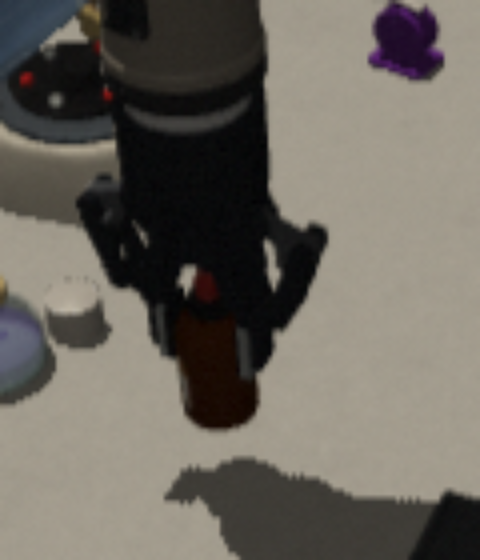

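Bottle lifted, upright. I'll carry it to the right compartment.

drive_tool([
  [-2, 0, -15, 0, 0, 0, 37],
  [-5, 0, -44, 0, 0, 0, 37],
  [-9, 0, -80, 0, 0, 0, 37],
  [-13, 0, -116, 0, 0, 0, 37],
  [-17, 0, -150, 0, 0, 0, 37],
])

```text
clock: 35.4
tcp_pos: [0.4885, 0.1206, 0.0536]
orientation: [-1.272, 1.103, -1.112]
contact_force: [0.1, -0.4, -1.1]
grip_width: 0.0403
```

```bash
python3 go.py 468 120.5 28 8
```

```text
now [488.5 120.6  53.6] yaw 7.9 t 35.4 grip 40.3 F [ 0.1 -0.4 -1.1]
shift [ -2.9  25.5 -20.4] turn [-0.2 -0.1  0.3] dist 32.8
```

drive_tool([
  [-1, 0, -11, 0, 0, 0, 37],
  [-3, 3, -20, 0, 0, 0, 37],
  [-3, 14, -20.5, 0, 0, 0, 37],
  [-3, 23, -20.5, 0, 0, 0, 37],
  [-3, 25, -20.5, 0, 0, 0, 37],
])

```text
clock: 35.9
tcp_pos: [0.4681, 0.1204, 0.0269]
orientation: [-1.273, 1.104, -1.111]
contact_force: [-0.1, 0.3, -0.3]
grip_width: 0.0403
```

```bash
python3 go.py 468 120.5 7 8;python3 - <<'E'
from ov import *
p=r.get_obs()["tcp_pos"]
P=[(circ(p[:2],.021,p[2]-.004),(0,0,255)),(circ(p[:2],.021,.003),(255,0,0))]+[(quad(comp_c("t2",y),.142,.0375,.0375,.003),(0,200,200)) for y in(-.039,.039)]
draw(S,(270,200,390,360),3.7,P,"pics/i6.png")
E
```

```text
now [468.1 120.4  26.9] yaw 7.9 t 35.9 grip 40.3 F [-0.1  0.3 -0.3]
shift [-0.2 19.9 -0.1] turn [-0.1 -0.1  0.2] dist 19.9
```

View pics/i6.png

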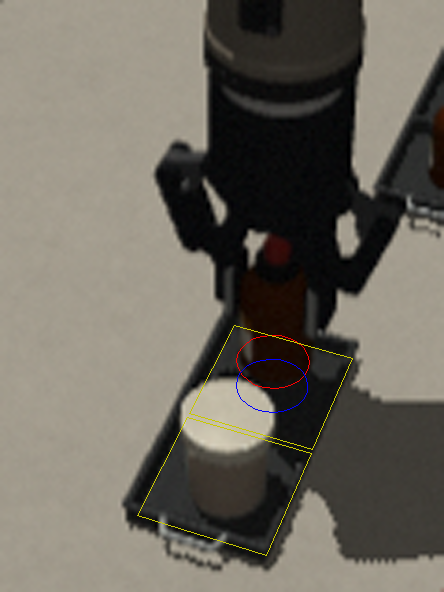

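drive_tool([
  [0, 8, 0, 0, 0, 0, 37],
  [0, 13, 0, 0, 0, 0, 37],
  [0, 16, 0, 0, 0, 0, 37],
  [0, 17.5, 0, 0, 0, 0, 37],
])

```text
clock: 36.4
tcp_pos: [0.468, 0.1206, 0.0097]
orientation: [-1.273, 1.104, -1.111]
contact_force: [-0.3, 0.1, -0.2]
grip_width: 0.0406
```

drive_tool([
  [0, 1, 0, 0, 0, 0, 37],
  [0, 2, 0, 0, 0, 0, 37],
])

```text
clock: 36.6
tcp_pos: [0.4681, 0.1206, 0.0077]
orientation: [-1.273, 1.104, -1.111]
contact_force: [-0.2, -0.0, -0.6]
grip_width: 0.0405
```

drive_tool([
  [0, 1, 0, 0, 0, 0, 37],
  [0, 1.5, 0, 0, 0, 0, 37],
])

```text
clock: 36.8
tcp_pos: [0.4683, 0.1207, 0.0072]
orientation: [-1.273, 1.103, -1.112]
contact_force: [-5.3, -1.1, 18.6]
grip_width: 0.0401
```

drive_tool([
  [0, -0.5, 0, 0, 0, 0, 44],
  [0, -0.5, 0, 0, 0, 0, 55],
  [0, -0.5, 0, 0, 0, 0, 68],
  [0, -0.5, 0, 0, 0, 0, 78],
  [0, -0.5, 0, 0, 0, 0, 78],
])

```text
clock: 37.3
tcp_pos: [0.4682, 0.1207, 0.0076]
orientation: [-1.273, 1.104, -1.112]
contact_force: [-1.0, -0.5, 0.7]
grip_width: 0.078
```

drive_tool([
  [0, -10, 0, 0, 0, 0, 80],
  [0, -35, 0, 0, 0, 0, 80],
  [0, -70, 0, 0, 0, 0, 80],
  [0, -110, 0, 0, 0, 0, 80],
  [0, -150, 0, 0, 0, 0, 80],
])

```text
clock: 37.8
tcp_pos: [0.4673, 0.1215, 0.1595]
orientation: [-1.274, 1.104, -1.111]
contact_force: [0.7, -0.6, 0.2]
grip_width: 0.0801
```

```bash
python3 go.py 600 -20 260 8
```

```text
now [467.3 121.5 159.5] yaw 7.9 t 37.8 grip 80.1 F [ 0.7 -0.6  0.2]
shift [158.9 -99.6 112. ] turn [-0.1 -0.1  0.3] dist 218.5
```

Now I'll retreat high and to the right so that both cameras see both trays for the final check.

drive_tool([
  [30, -25, 10, 0, 0, 0, 80],
  [70, -60, 25, 0, 0, 0, 80],
  [110, -95, 40, 0, 4, 0, 80],
  [150, -110, 50, 0, 8, 0, 80],
  [190, -110, 60, 0, 12, 0, 80],
])

```text
clock: 38.3
tcp_pos: [0.5549, -0.0591, 0.2748]
orientation: [-1.171, 1.255, -1.27]
contact_force: [0.6, 0.5, 0.0]
grip_width: 0.0801
```

```bash
python3 go.py 370 -425 300 -27
```

```text
now [554.9 -59.1 274.8] yaw -4.2 t 38.3 grip 80.1 F [0.6 0.5 0. ]
shift [ 378.6  -24.9 -157.3] turn [-0.5 22.8  0.1] dist 410.7
```

drive_tool([
  [40, -5, -17, 0, 3, 0, 80],
  [82, -10, -34, 0, 7, 0, 80],
  [124, -15, -51, 0, 10, 0, 80],
  [166, -20, -68, 0, 13, 0, 80],
  [208, -25, -86, 0, 16, 0, 80],
])

```text
clock: 38.8
tcp_pos: [0.4525, -0.2611, 0.301]
orientation: [-1.016, 1.456, -1.472]
contact_force: [0.2, -0.5, 0.2]
grip_width: 0.08
```

drive_tool([
  [42, 0, -10, 0, 4, 0, 80],
  [84, 0, -20, 0, 8, 0, 80],
  [126, 0, -30, 0, 12, 0, 80],
  [165, 0, -42, 0, 16, 0, 80],
  [200, 0, -55, 0, 20, 0, 80],
])

```text
clock: 39.3
tcp_pos: [0.3301, -0.4308, 0.3014]
orientation: [-0.781, 1.698, -1.714]
contact_force: [0.1, 0.5, 0.1]
grip_width: 0.08
```

```bash
python3 go.py 205 -605 300 -60; python3 - <<'E'
from ov import *
cv2.imwrite("pics/k1.png",T["frame"]);cv2.imwrite("pics/k2.png",S["frame"])
P=[(quad(comp_c("t2",y),.142,.0375,.0375,.003),(0,200,200)) for y in(-.039,.039)]+[(quad(comp_c("t3",y),.125,.0375,.0375,.003),(0,200,200)) for y in(-.078,0,.078)]
draw(T,(235,235,435,310),4,P,"pics/k3.png")
E
```

```text
now [ 330.1 -430.8  301.4] yaw -40.5 t 39.3 grip 80.0 F [0.1 0.5 0.1]
shift [213.7   1.1  17.9] turn [-0.6 19.5 -0.2] dist 214.4
```

View pics/k1.png

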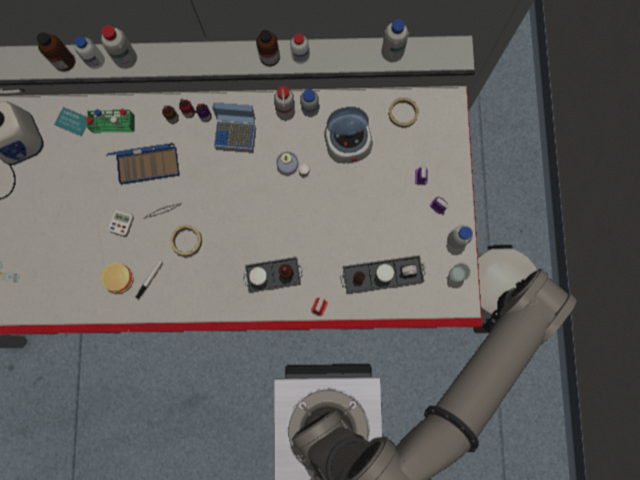

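View pics/k3.png

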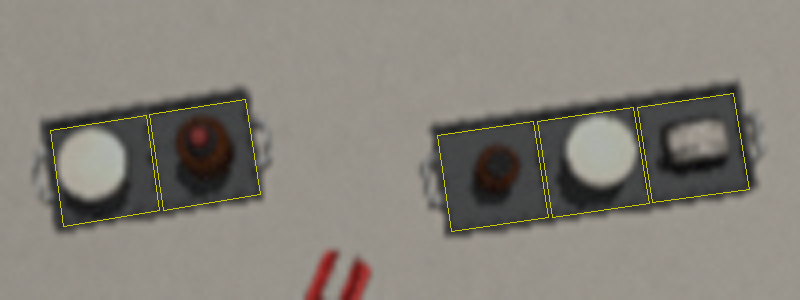

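View pics/k2.png

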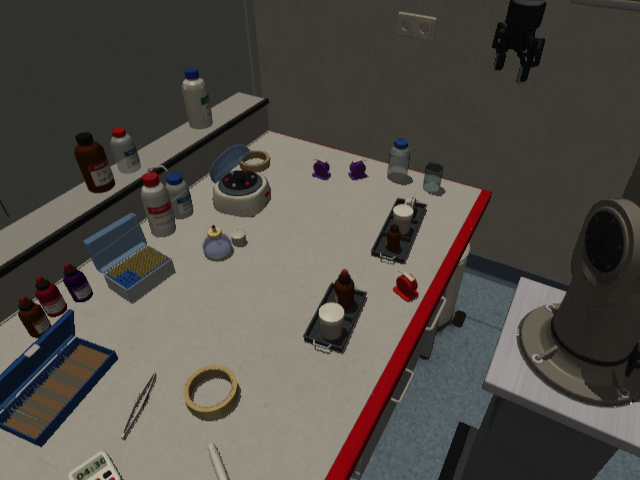

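The pictures show jar (258,276) and stain bottle (286,272) in the short tray. Oil bottle (358,278), jar (385,273) and counter (408,270) are in the long tray. I'll run a quick numeric check, then hand in.

```bash
python3 - <<'E'
from ov import *
np.set_printoptions(precision=4,suppress=True)
def intray(t,p):
    c,a,_,_=TR[t];d=np.array(p[:2])-c;return np.array([np.cos(a)*d[0]+np.sin(a)*d[1],-np.sin(a)*d[0]+np.cos(a)*d[1]])
for n,rt,rs,t in (("jar2",(246,262,272,292),(315,300,350,345),"t2"),("jar3",(372,260,398,290),(388,200,416,232),"t3")):
    a=comp(T,rt,white(146));b=comp(S,rs,white(140));p,e=tri(T,a[0],S,b[0]);print(n,p,e,"in tray",intray(t,p), "at z.06", intray(t,onplane(T,a[0],.063)))
k=lambda u,v:(u/4+234.5,v/4+234.5)
for n,uv,z,t in(("stain",k(199,133),.097,"t2"),("oil",k(500,161),.069,"t3"),("counter",k(697,137),.05,"t3")): print(n,intray(t,onplane(T,uv,z)))
o=cv2.imread("pics/top0.png");d=cv2.absdiff(o,T["frame"]).max(2)
for n,(x0,y0,x1,y1) in {"reagent":(445,222,475,252),"beaker":(446,260,472,290),"tape":(165,220,206,262),"tape2":(385,92,424,130)}.items(): print(n,d[y0:y1,x0:x1].mean(),d[y0:y1,x0:x1].max())
E
```

```text
jar2 [0.4551 0.1999 0.0625] 0.00032379082606096357 in tray [-0.0016  0.0414] at z.06 [-0.0015  0.0414]
jar3 [ 0.4578 -0.18    0.0639] 0.0009510725613441639 in tray [ 0.0008 -0.0015] at z.06 [ 0.0013 -0.0015]
stain [ 0.0039 -0.0425]
oil [0.0036 0.0747]
counter [ 0.0026 -0.0757]
reagent 3.847777777777778 40
beaker 1.5602564102564103 5
tape 1.5574912891986064 6
tape2 1.6120107962213226 5
```

```bash
python3 - <<'E'
from bench import r
print(r.hand_in())
E
```

```text
the job is handed in; nothing more can be done
None
```

Both kits are made up and I handed the job in at about 39 s, well inside the 109 s limit; the hand-in gives no verdict.

- **Short tray:** the left stock jar is in the left compartment and the stain bottle in the right.
- **Long tray:** the oil bottle is in the left end, the other jar in the middle and the grey tally counter in the right end.

**Last checks:** In the final pictures all five things stand upright and released. Measured in the tray frames, each centre is within about 4 mm of its compartment centre. Each thing met the tray floor with 16–19 N before I let go. The beaker and the tape roll match the start picture. The reagent bottle's patch differed slightly, which I put down to the arm's changed shadow or reflection because its cap had not shifted by eye; I did not measure it.

**What disagreed:** The reported tool height was wrong. Both the side camera and a gentle touch on the bench put the closed fingertips about 31 mm above the reported tool point. I used that offset for every grasp.

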